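# Turn over two lidded plaster moulds and stack them to dry

## Task

Turn each of the two closed plaster moulds completely upside down, keeping base and lid together all the while, and stack them on the drying board: first the longer one, lid down in the middle of the board, then the shorter one, lid down, centred on top of it with the long sides lined up. A mould may be stood on its end on the way to change your grip, but the lid must never come off and the brittle plaster must never be dropped or tipped over loose; do not disturb the bowl, the beaker or the kiln brick.

Things in the scene. Friction and masses are not known exactly. Their poses are not given: they have to be found in the camera images.
- long_base: lower half (base) of the long two-part plaster mould: plain off-white block 92 long (its x) x 54 wide (y) x 28 mm high, about 170 g. Origin: centre of its flat plain underside; z points from there to the lid. A raised panel on its top, 6 mm high, fits with 1.5 mm play all round into a recess in the lid. Starts flat on the table, z up.
- long_lid: upper half (lid) of that mould, 92 x 54 x 22 mm, about 110 g, loose on the base, sides flush (50 mm high in all). Flat outer face with two thin dark lines. Origin: centre of its joint face, at the seam point when closed; z points to the outer face, x, y as the base's. Pads across the 54 mm width that span the seam hold both halves by friction (20 to 40 N is safe).
- long_seam (a point): point on the base of the long mould, 28 mm above its underside, in the middle of the joint plane; axes as the base's
- short_base: lower half (base) of the short two-part plaster mould: plain off-white block 70 long (its x) x 54 wide (y) x 28 mm high, about 130 g. Origin: centre of its flat plain underside; z points from there to the lid. A raised panel on its top, 6 mm high, fits with 1.5 mm play all round into a recess in the lid. Starts flat on the table, z up.
- short_lid: upper half (lid) of that mould, 70 x 54 x 22 mm, about 85 g, loose on the base, sides flush (50 mm high in all). Flat outer face with two thin dark lines. Origin: centre of its joint face, at the seam point when closed; z points to the outer face, x, y as the base's. Pads across the 54 mm width that span the seam hold both halves by friction (20 to 40 N is safe).
- short_seam (a point): point on the base of the short mould, 28 mm above its underside, in the middle of the joint plane; axes as the base's
- board: plywood drying board fixed to the table, 200 (its x) x 150 (its y) x 12 mm thick; origin at the centre of its underside, on the table; its top is 12 mm above the table
- bowl: bystander: loose terracotta bowl, 110 mm across, 50 mm high; origin at the centre of its foot
- beaker: bystander: loose terracotta beaker, 76 mm across, 100 mm high; origin at the centre of its foot
- kiln_brick: bystander: loose dark brown kiln brick 110 x 70 x 45 mm high; origin at the centre of its underside
Mind the look-alikes: they are no part of the job. Leave any purple look-alike of the long_base alone. Of the things shaped like the board, the plywood one is meant.

How it is judged:
By the outcome, as a careful person would: the job done as asked, in the order asked, and still so for the second after the job is handed in, with the robot touching nothing.
It also fails if it takes over 72 s, if anything falls off the work surface, if the arm or the gripper's body presses on something with over 40 N, if the wrist force passes 120 N, or if a joint passes its speed limit or range.

## Robot

A 7-joint arm with a two-finger parallel gripper is mounted at the origin on the work surface. World frame = base frame: x ahead of the robot, y to its left, z up, the work surface at z = 0. Lengths are in m, angles in rad, forces in N, time in s.
With the tool pointing down it reaches from about 0.425 to 0.875 m from the base axis. Payload 8.4 kg.
Tool frame: the origin (TCP) lies at the very end of the fingers, on their centre line; the grasp point (between the pads) lies 19 mm behind it; z points along the fingers, y is the direction in which the jaws open and shut (so a half turn about z gives the same grasp; the last joint's range is limited). The gripper opens to 87 mm and grips with 3 to 60 N. Pads are 19 mm wide; open, the fingers measure 117 mm over their backs; the gripper's body (75 mm by 190 mm) begins 51 mm behind the grasp point.
Start: joints at [-1.352, 0.333, 0.04, 1.465, -0.013, 1.343, -0.059], TCP at [0.203, 0.617, 0.223] pointing down, gripper open.
Joint ranges: [-2.58, 2.58], [-0.38, 2.09], [-1.3, 1.39], [0.25, 2.4], [-1.5, 4.64], [0.08, 2.09], [-2.65, 2.65]. Speed limits (rad/s): [2.22, 2.22, 2.79, 2.79, 3.14, 3.14, 3.14].

## Interface

Orientations are given as a 3x3 rotation matrix whose columns are the frame's x, y, z axes.
In Python, from plant import arm gives the robot as it stands. The module is installed in compiled form; this text tells all that it offers.
- The arm moves only by the shell command python3 -m crank 'ROWS' [OPENING] [FORCE]. ROWS is JSON, a list of rows, each a list of 2 entries, a list of its own where there are three numbers: the shift along the tool's x, y, z in units of 30 mm (1.0 is 30 mm), then the turn, a rotation vector about the tool's x, y, z in units of 6 degrees (1.0 is 6 degrees). A call has 1 to 12 rows; each row shifts and turns the pose as measured when the row begins, along the tool's axes as they then stand; what a row does not reach is not made up. A row lasts 1/12 s, in which the tool goes at most 41.7 mm and 7.16 degrees, less where a joint would pass 70% of its speed; a pose out of reach is approached as far as the arm can. A call is refused whole if a number of a shift passes 1 or a number of a turn 1, either way. A call with a gripper value outside its range is refused whole. OPENING is the closure in counts, from 0 (fully open) to 255 (shut), set as the call begins (- or left out, the last holds). The fingers move at their own pace and stop on an object; FORCE is the grip in N (left out, the last holds). Time passes only in rows, so rows that do not move let the fingers close. It gives the time, the measured TCP pose, the force and the opening at its end, in the units of the state.
- arm.state(): the state, without advancing time (a new reading comes with each control period).
- arm.snapshot(name): name is "scene" or "side" or "wrist"; returns (picture, depth): 400x640x3 uint8, red, green, blue; 400x640 float32, m along the optical axis (not along the pixel's ray), 0 where there is no reading.
- arm.calibration(name): a dict with "camera_matrix" (3x3 intrinsics, pixels), "R" (3x3) and "t" (3): a world point X has camera coordinates R X + t. Camera axes: x right, y down, z forward; pixel columns grow to the right and rows downward; lengths in m; the calibration is good to about 2 mm. A picture is of the moment at which its call begins: read the wrist's pose just before it. calibration takes no time and is no camera call; for the wrist camera it gives the pose at the moment of the call.
- arm.hand_in(): hands the job in, once; it reports no verdict.
Trained networks look in the newest picture that a camera, given by its name, has taken for a name from the list of things; names that differ only in an ending like _2 or _b are one class to them, and where a whole thing is asked for, a point or a joint stands for the part that bears it (a point fixed in the world has none). Each returns a list of dicts, best first, with "conf" (0 to 1); they miss things now and then, are a little off and sometimes report something else, mostly with a low value. They report only what shows in the picture. A call takes as long as a camera call. They do not tell look-alikes from the thing itself.
- arm.spot_in(camera, thing): "point" ([row, column] in pixels, amid what is visible of it).
- arm.regions_of(camera, thing): "mask" (400x640 bool, what is visible of it) and "point" ([row, column] in pixels, amid what is visible of it).
The state is a dict: "t": time; "joint_pos": joint angles; "qvel": joint speeds; "tau": joint torques, N m; "ee_pos": TCP position; "orientation": TCP orientation; "contact_force": force on the tool from outside, world axes, zero at the start; "torque": the same for the moment, N m; "opening": opening from 0.0 (shut) to 1.0 (fully open).
Only numpy, scipy, OpenCV 4.12 (cv2) and the standard library are available. Lean on these libraries where they do the work, as an engineer would, in place of code of your own. Each camera call takes 0.05 s, during which the arm holds its last target.

## Working session

There is one attempt and no reset: what is moved stays moved. The work goes in short steps, Python scripts to look and compute and a shell command to move; the robot and the scene stay as the last step left them, time stands still between calls to the robot, and variables do not carry over. Pictures are saved under pics/ and viewed, and the job is handed in when it is done.

```bash
mkdir -p pics; ls
python3 - <<'E'
from plant import arm
import cv2,numpy as np
print(arm.state())
for n in ["scene","side","wrist"]:
    p,d=arm.snapshot(n); cv2.imwrite(f"pics/{n}0.png",p[:,:,::-1]); np.save(f"{n}0.npy",d)
    print(n,arm.calibration(n))
E
```

```text
pics
{'t': 0.0, 'joint_pos': array([-1.3522269 ,  0.33390419,  0.03988122,  1.46629938, -0.01341767,
        1.34333412, -0.05852087]), 'qvel': array([-1.47014280e-04, -5.57003579e-04,  3.95969474e-04,  3.33200359e-04,
        1.56995060e-05, -1.60102177e-03, -1.54381070e-03]), 'tau': array([ 5.47589298e-04, -6.56378031e+01,  1.33528333e+00, -4.03791082e+01,
       -5.96548291e-02,  4.53042530e-02,  2.09836171e-04]), 'ee_pos': array([0.20296442, 0.61697623, 0.22164998]), 'orientation': array([[-9.49919281e-01,  3.12495079e-01, -4.30078557e-04],
       [ 3.12495360e-01,  9.49917900e-01, -1.62286697e-03],
       [-9.85986225e-05, -1.67599018e-03, -9.99998591e-01]]), 'contact_force': array([-0.29249253, -0.14100069,  0.12077459]), 'torque': array([-0.00609486, -0.02387532,  0.01793303]), 'opening': 0.999822304942973}
scene {'camera_matrix': array([[502.18888005,   0.        , 314.83722353],
       [  0.        , 502.18888005, 199.84436989],
       [  0.        ,   0.        ,   1.        ]]), 'R': array([[-0.15552889,  0.98778376,  0.00969558],
       [ 0.66392159,  0.11179358, -0.73939
[... 209 characters left out ...]
19053678, 195.57657477],
       [  0.        ,   0.        ,   1.        ]]), 'R': array([[ 0.79787468, -0.60255082, -0.01812466],
       [-0.39100054, -0.49439593, -0.77633191],
       [ 0.45881867,  0.62650233, -0.63006369]]), 't': array([-0.35165388,  0.29778819,  1.08720955])}
wrist {'camera_matrix': array([[310.65221282,   0.        , 322.44814793],
       [  0.        , 310.65221282, 197.57131629],
       [  0.        ,   0.        ,   1.        ]]), 'R': array([[ 3.11974724e-01,  9.50090400e-01,  6.49744816e-05],
       [ 9.12999860e-01, -2.99814476e-01,  2.76663217e-01],
       [ 2.62874546e-01, -8.62526088e-02, -9.60966940e-01]]), 't': array([-0.64965041, -0.03441212,  0.39073736])}
```

View pics/scene0.png

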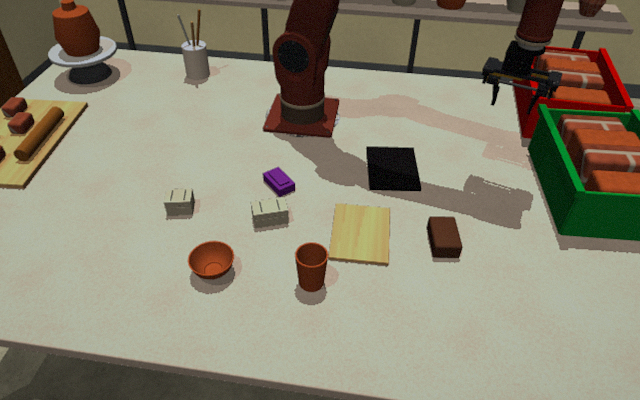

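View pics/side0.png

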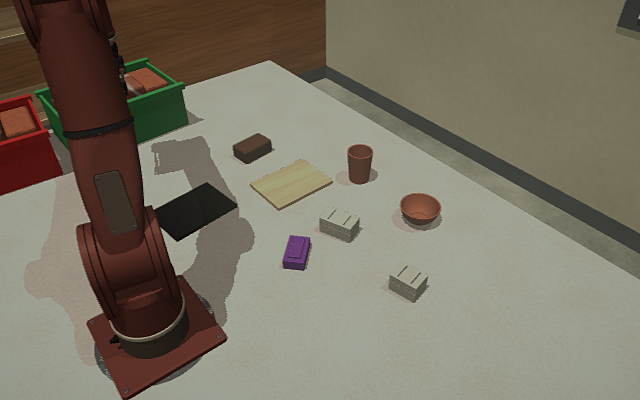

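View pics/wrist0.png

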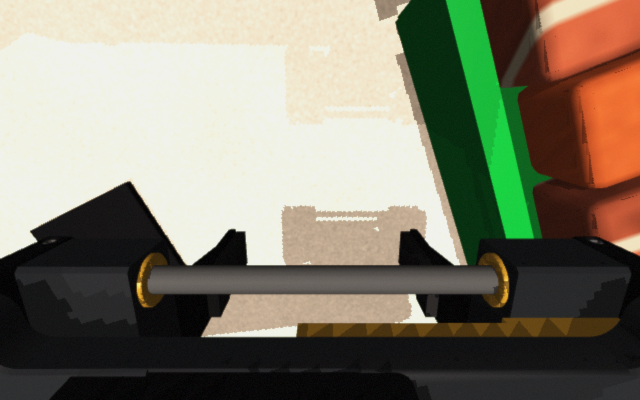

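The scene picture shows:
- long mould at (row 213, col 269) and short mould at (203, 180)
- purple look-alike at (181, 279)
- plywood board at (233, 361), with a black look-alike at (168, 394)
- bowl at (262, 211), beaker at (268, 312) and brick at (237, 444)

Next I measure the poses.

```bash
cat > h.py <<'E'
from plant import arm
import numpy as np, cv2
def cloud(cam,d):
    c=arm.calibration(cam) if isinstance(cam,str) else cam
    K=c["camera_matrix"];r,cc=np.mgrid[0:400,0:640]
    X=np.stack([(cc-K[0,2])/K[0,0]*d,(r-K[1,2])/K[1,1]*d,d],-1)
    return (X-c["t"])@c["R"]   # R^T (x - t)
def rect(P):
    (c,(w,h),a)=cv2.minAreaRect((P[:,:2]*1000).astype(np.float32))
    if w<h: w,h,a=h,w,a+90
    return np.round(c,1),round(w,1),round(h,1),round((a+90)%180-90,1)
E
python3 - <<'E'
from h import *
for cam in ["scene","side"]:
    d=np.load(f"{cam}0.npy"); W=cloud(cam,d)
    for th in ["long_lid","long_base","short_lid","short_base","board","bowl","beaker","kiln_brick"]:
        for r in arm.regions_of(cam,th)[:3]:
            m=r["mask"]&(d>0); P=W[m]
            if len(P)<10: print(cam,th,r["conf"],r["point"],len(P)); continue
            zt=np.percentile(P[:,2],97); T=P[P[:,2]>zt-.006]
            print(cam,th,round(r["conf"],2),np.round(r["point"]),m.sum(),"ztop",round(zt*1000,1),"top",rect(T))
E
```

```text
scene long_lid 0.71 [209. 269.] 698 ztop 55.1 top (array([520.9,   1.2]), 91.8, 58.6, -69.2)
scene long_base 0.74 [180. 278.] 594 ztop 38.5 top (array([382.3,  -4.8]), 92.2, 50.7, 41.7)
scene long_base 0.56 [224. 264.] 237 ztop 29.6 top (array([545.6,   9.1]), 85.1, 8.3, -69.2)
scene short_lid 0.58 [199. 178.] 495 ztop 55.4 top (array([ 522.5, -249.4]), 69.1, 61.2, -75.3)
scene short_base 0.63 [212. 181.] 243 ztop 30.4 top (array([ 541.1, -238.1]), 76.7, 34.4, -49.7)
scene board 0.65 [166. 391.] 2165 ztop 18.0 top (array([249.2, 318.2]), 207.4, 150.1, 7.2)
scene board 0.63 [231. 361.] 3223 ztop 17.6 top (array([536.7, 246.9]), 204.4, 147.5, 2.9)
scene bowl 0.71 [259. 211.] 1374 ztop 53.1 top (array([718.5, -95.9]), 109.3, 107.5, 61.8)
scene beaker 0.89 [264. 310.] 1318 ztop 102.5 top (array([714.8, 145.9]), 75.9, 74.4, 24.5)
scene beaker 0.24 [211. 270.] 657 ztop 55.1 top (array([521. ,   1.1]), 91.8, 58.0, -70.1)
scene kiln_brick 0.79 [236. 444.] 1235 ztop 50.0 top (array([532.6, 459.6]), 112.0, 68.2, 7.4)
scene kiln_brick 0.25 [264. 311.] 1305 ztop 102.1 top (array([714.8, 145. ]),
[... 331 characters left out ...]
1 ztop 51.8 top (array([ 517.9, -249.8]), 71.1, 57.0, -77.6)
side short_base 0.77 [289. 405.] 341 ztop 31.0 top (array([ 502.3, -269.4]), 68.7, 30.8, -40.5)
side board 0.62 [186. 290.] 2194 ztop 14.3 top (array([533. , 246.3]), 203.0, 151.5, 2.7)
side board 0.59 [208. 190.] 2706 ztop 14.0 top (array([222.9, 179.2]), 491.6, 216.0, 76.8)
side bowl 0.96 [209. 421.] 1036 ztop 49.9 top (array([717.7, -94.3]), 110.1, 107.6, 21.3)
side beaker 0.88 [161. 358.] 872 ztop 99.6 top (array([712.9, 147. ]), 82.8, 72.5, 49.9)
side beaker 0.47 [230. 338.] 266 ztop 24.9 top (array([501. , -15.2]), 100.1, 40.3, -41.2)
side kiln_brick 0.85 [149. 250.] 794 ztop 46.4 top (array([530.8, 459.1]), 107.7, 72.8, 9.6)
```

Run:
```python
import cv2
a=cv2.imread("pics/scene0.png")[150:300,130:480]
cv2.imwrite("pics/crop1.png",cv2.resize(a,None,fx=2.2,fy=2.2,interpolation=cv2.INTER_CUBIC))
```

```text
(no output)
```

View pics/crop1.png

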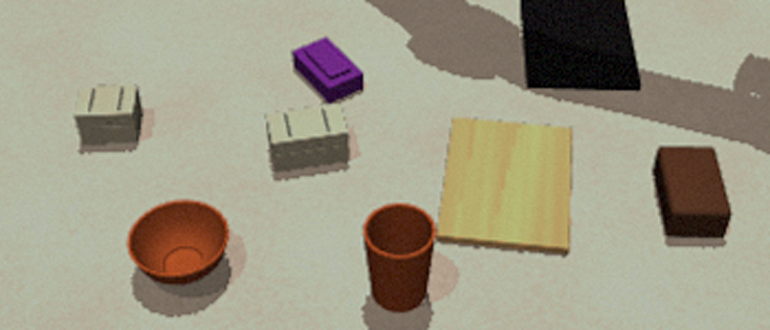

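Crop confirms it: the off-white blocks with two dark lines are the moulds, the wooden board is the plywood one, and I leave the purple block and black board alone. Next I check the wrist camera offset, then rehearse the kinematics.

Run:
```python
from h import *
c=arm.calibration("wrist"); s=arm.state()
C=-c["R"].T@c["t"]; print("cam in tool",s["orientation"].T@(C-s["ee_pos"]), "cam axes in tool\n",np.round(s["orientation"].T@c["R"].T,3))
# top-face yaw refined: lid lines / side-edges, from fused z-slab using both cams
for cam,dz in [("scene",.005),("side",.002)]:
    d=np.load(f"{cam}0.npy");W=cloud(cam,d)
    for nm,(x,y) in dict(long=(.52,.001),short=(.52,-.25),board=(.535,.2465),brick=(.532,.46)).items():
        lo,hi=(.042,.06) if nm in("long","short") else ((.008,.022) if nm=="board" else (.035,.06))
        m=(np.abs(W[...,0]-x)<.13)&(np.abs(W[...,1]-y)<.13)&(W[...,2]-dz/1>lo-.0)&(W[...,2]-dz<hi)
        print(cam,nm,m.sum(),rect(W[m]), "median", np.round(W[m].mean(0),4))
```

```text
cam in tool [ 0.07537144 -0.00025247 -0.16317517] cam axes in tool
 [[ 0.001 -0.961 -0.277]
 [ 1.     0.     0.001]
 [-0.001 -0.277  0.961]]
scene long 521 (array([520.,   1.]), 92.2, 60.0, -70.1) median [0.5219 0.001  0.0519]
scene short 384 (array([ 522.5, -250.2]), 71.6, 61.3, -76.3) median [ 0.5221 -0.2494  0.0519]
scene board 2236 (array([537.8, 247.3]), 204.2, 149.2, 1.9) median [0.5417 0.2476 0.015 ]
scene brick 872 (array([531.1, 460. ]), 115.1, 71.4, 7.7) median [0.5364 0.4589 0.0466]
side long 521 (array([518.4,   2. ]), 94.0, 57.5, -68.8) median [0.5168 0.0008 0.0486]
side short 588 (array([ 517.8, -249.8]), 71.1, 57.0, -77.4) median [ 0.5169 -0.2509  0.0486]
side board 1387 (array([532.5, 246.6]), 201.1, 153.6, 2.0) median [0.5305 0.2431 0.0118]
side brick 434 (array([531.7, 459.2]), 114.4, 72.9, 9.6) median [0.5272 0.4562 0.0429]
```

```bash
python3 -m crank '[[[0,0,-1],[0,0,0]],[[0,0,-1],[0,0,0]],[[0,0,0],[1,0,0]],[[0,0,0],[0,1,0]],[[0,0,0],[0,0,1]],[[0,0,0],[0,0,0]]]' 0 30; python3 -c "
from plant import arm
s=arm.state();print(s['joint_pos'],s['orientation'],s['contact_force'])"
```

```text
t: 1.45
ee_pos: [0.2015, 0.6169, 0.2808]
orientation: [[-0.903, 0.405, -0.141], [0.418, 0.905, -0.077], [0.096, -0.129, -0.987]]
contact_force: [-1.8, 0.9, -0.4]
opening: 1.0
[-1.30024414  0.40681316  0.05763045  1.25900007 -0.13182473  1.59551694
 -0.09735171] [[-0.90347823  0.40484638 -0.14080658]
 [ 0.41770323  0.90529064 -0.0772843 ]
 [ 0.09618261 -0.12864005 -0.98701603]] [-1.78438171  0.93641067 -0.43927521]
```

```bash
cat > kin.py <<'E'
import numpy as np, itertools
from scipy.spatial.transform import Rotation as Ro
from scipy.optimize import least_squares
D=[([-1.3522269 ,  0.33390419,  0.03988122,  1.46629938, -0.01341767,1.34333412, -0.05852087],[0.20296442, 0.61697623, 0.22164998],[[-9.49919281e-01,  3.12495079e-01, -4.30078557e-04],[3.12495360e-01,  9.49917900e-01, -1.62286697e-03],[-9.85986225e-05, -1.67599018e-03, -9.99998591e-01]]),
([-1.30024414,0.40681316,0.05763045,1.25900007,-0.13182473,1.59551694,-0.09735171],[0.2015,0.6169,0.2808],[[-0.90347823,0.40484638,-0.14080658],[0.41770323,0.90529064,-0.0772843],[0.09618261,-0.12864005,-0.98701603]])]
if __name__=="__main__":
    Z=lambda a:Ro.from_euler('z',a);Y=lambda a:Ro.from_euler('y',a)
    res=[]
    for s in itertools.product([1,-1],repeat=4):
        T=[]
        for q,p,R in D:
            r=Z(s[0]*q[0])*Y(q[1])*Z(s[1]*q[2])*Y(q[3])*Z(s[2]*q[4])*Y(q[5])*Z(s[3]*q[6])
            T.append((r,Ro.from_matrix(R)))
        # R = Z(off) r Z(tool)
        f=lambda v:np.concatenate([((Z(v[0])*r*Z(v[1])).inv()*Rm).as_rotvec() for r,Rm in T])
        b=min((least_squares(f,[a,c]) for a in(0,1.57,3.1,-1.57) for c in(0,1.57,3.1,-1.57)),key=lambda o:o.cost)
        res.append((b.cost,s,b.x))
    for r in sorted(res,key=lambda r:r[0])[:6]: print(r)
E
python3 kin.py
```

```text
(np.float64(3.680546860661606e-17), (-1, -1, -1, -1), array([1.74158604e-08, 1.57079635e+00]))
(np.float64(0.0003316846801176258), (-1, 1, 1, -1), array([-1.58731725,  0.0830471 ]))
(np.float64(0.0008742717284807641), (-1, -1, 1, -1), array([-1.66055828, -0.08212476]))
(np.float64(0.0011799685017436308), (-1, 1, -1, -1), array([0.07471246, 1.73742686]))
(np.float64(0.0015029253533742392), (-1, -1, -1, 1), array([0.01947447, 1.74601693]))
(np.float64(0.0024972314898638703), (-1, -1, 1, 1), array([4.6420649 , 0.09303203]))
```

```bash
cat >> h.py <<'E'
from scipy.spatial.transform import Rotation as Ro
import json,os
def log():
    s=arm.state()
    with open("log.jsonl","a") as f: f.write(json.dumps([list(map(float,s["joint_pos"])),list(map(float,s["ee_pos"])),np.asarray(s["orientation"]).tolist()])+"\n")
    return s
def Rtool(az_deg,tilt_deg):
    a=np.radians(az_deg);u=np.array([np.cos(a),np.sin(a),0])
    R=np.stack([u,[u[1],-u[0],0],[0,0,-1]],1)
    return R@Ro.from_euler('y',tilt_deg,degrees=True).as_matrix()
def plan(p,R,N=None):
    s=log();R0=np.asarray(s["orientation"]);p0=s["ee_pos"]
    w=Ro.from_matrix(R0.T@R).as_rotvec();dp=np.array(p)-p0
    if N is None:
        N=int(np.ceil(max(np.linalg.norm(dp)/.03,np.degrees(np.abs(w).max())/6,1)))
    while True:
        S=sum(R0@Ro.from_rotvec(w*k/N).as_matrix() for k in range(N))
        v=np.linalg.solve(S,dp)/.03; t=np.degrees(w)/6/N
        if np.abs(v).max()<=1 and np.abs(t).max()<=1: break
        N+=1
    print("N",N,"row",json.dumps([np.round(v,2).tolist(),np.round(t,2).tolist()]),"dp mm",np.round(dp*1000,1),"turn",np.round(np.degrees(w),1),"t",round(s["t"],2),"F",np.round(s["contact_force"],1),"open",round(s["opening"],3))
def tcp(grasp,R): return np.array(grasp)+.019*R[:,2]
E
python3 - <<'E'
from h import *
R=Rtool(110.5,25)
p=tcp([.5195,.0015,.028],R)-.12*R[:,2]
print(p); plan(p,R)
E
```

```text
[ 0.53444841 -0.03848133  0.11953709]
N 26 row [[-0.95, -0.29, -0.02], [-0.12, 0.14, 0.27]] dp mm [ 333.  -655.4 -161.2] turn [-18.8  21.3  42.1] t 1.45 F [-1.8  0.9 -0.4] open 1.0
```

```bash
python3 -m crank '[[[-0.95,-0.29,-0.02],[-0.12,0.14,0.27]],[[-0.95,-0.29,-0.02],[-0.12,0.14,0.27]],[[-0.95,-0.29,-0.02],[-0.12,0.14,0.27]],[[-0.95,-0.29,-0.02],[-0.12,0.14,0.27]],[[-0.95,-0.29,-0.02],[-0.12,0.14,0.27]],[[-0.95,-0.29,-0.02],[-0.12,0.14,0.27]],[[-0.95,-0.29,-0.02],[-0.12,0.14,0.27]],[[-0.95,-0.29,-0.02],[-0.12,0.14,0.27]],[[-0.95,-0.29,-0.02],[-0.12,0.14,0.27]],[[-0.95,-0.29,-0.02],[-0.12,0.14,0.27]],[[-0.95,-0.29,-0.02],[-0.12,0.14,0.27]],[[-0.95,-0.29,-0.02],[-0.12,0.14,0.27]]]'
python3 - <<'E'
from h import *
R=Rtool(110.5,25)
p=tcp([.5195,.0015,.028],R)-.12*R[:,2]
plan(p,R)
E
```

```text
t: 2.45
ee_pos: [0.4288, 0.3408, 0.2388]
orientation: [[-0.71, 0.676, -0.198], [0.658, 0.737, 0.157], [0.252, -0.019, -0.968]]
contact_force: [1.3, 0.4, 0.5]
opening: 1.0
N 14 row [[-0.94, -0.32, -0.03], [-0.12, 0.12, 0.3]] dp mm [ 105.6 -379.3 -119.3] turn [-10.1  10.5  25. ] t 2.45 F [1.3 0.4 0.5] open 1.0
```

```bash
python3 -m crank '[[[-0.94,-0.32,-0.03],[-0.12,0.12,0.3]],[[-0.94,-0.32,-0.03],[-0.12,0.12,0.3]],[[-0.94,-0.32,-0.03],[-0.12,0.12,0.3]],[[-0.94,-0.32,-0.03],[-0.12,0.12,0.3]],[[-0.94,-0.32,-0.03],[-0.12,0.12,0.3]],[[-0.94,-0.32,-0.03],[-0.12,0.12,0.3]],[[-0.94,-0.32,-0.03],[-0.12,0.12,0.3]],[[-0.94,-0.32,-0.03],[-0.12,0.12,0.3]],[[-0.94,-0.32,-0.03],[-0.12,0.12,0.3]],[[-0.94,-0.32,-0.03],[-0.12,0.12,0.3]],[[-0.94,-0.32,-0.03],[-0.12,0.12,0.3]],[[-0.94,-0.32,-0.03],[-0.12,0.12,0.3]]]'
python3 - <<'E'
from h import *
R=Rtool(110.5,25)
p=tcp([.5195,.0015,.028],R)-.12*R[:,2]
plan(p,R)
E
```

```text
t: 3.45
ee_pos: [0.5391, 0.0017, 0.1419]
orientation: [[-0.407, 0.901, -0.146], [0.823, 0.432, 0.37], [0.397, 0.03, -0.917]]
contact_force: [0.7, 0.1, 0.5]
opening: 0.996
N 2 row [[-0.68, -0.35, 0.1], [-0.04, 0.13, 0.45]] dp mm [ -4.6 -40.2 -22.4] turn [-0.5  1.5  5.4] t 3.45 F [0.7 0.1 0.5] open 0.996
```

Settle, then a wrist look for a finer measurement.

```bash
python3 -m crank '[[[-0.68,-0.35,0.1],[-0.04,0.13,0.45]],[[-0.68,-0.35,0.1],[-0.04,0.13,0.45]],[[0,0,0],[0,0,0]]]'
python3 - <<'E'
from h import *
R=Rtool(110.5,25)
p=tcp([.5195,.0015,.028],R)-.12*R[:,2]
plan(p,R)
c=arm.calibration("wrist")
pic,d=arm.snapshot("wrist"); cv2.imwrite("pics/w1.png",pic[:,:,::-1])
W=cloud(c,d)
for r in arm.regions_of("wrist","long_lid")[:2]:
    P=W[r["mask"]&(d>0)]; zt=np.percentile(P[:,2],80)
    print(r["conf"],np.round(r["point"]),zt,rect(P[abs(P[:,2]-zt)<.004]))
E
```

```text
t: 3.7
ee_pos: [0.5335, -0.0477, 0.1171]
orientation: [[-0.313, 0.938, -0.145], [0.851, 0.345, 0.395], [0.421, 0.0, -0.907]]
contact_force: [-0.5, -0.3, 0.0]
opening: 1.0
N 1 row [[0.29, 0.14, 0.04], [0.02, 0.02, -0.04]] dp mm [1.  9.2 2.4] turn [ 0.1  0.1 -0.3] t 3.7 F [-0.5 -0.3  0. ] open 1.0
0.77 [185. 330.] 0.0516459528428426 (array([518.7,   2.2]), 91.8, 54.2, -68.0)
```

View pics/w1.png

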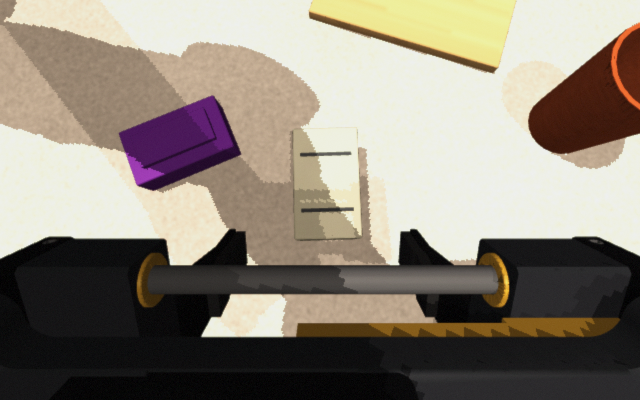

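```bash
cat > fit.py <<'E'
from kin import *
import json
L=[(a,b,c) for a,b,c in map(json.loads,open("log.jsonl"))]+D[:1]
Z=lambda a:Ro.from_euler('z',a);Y=lambda a:Ro.from_euler('y',a)
def frames(q):
    R=Ro.identity();o=[]
    for k,(ax,sg) in enumerate(zip("zyzyzyz",[-1,1,-1,1,-1,1,-1])):
        R=R*Ro.from_euler(ax,sg*q[k]);o.append(R.as_matrix())
    return o
A=[];b=[]
for q,p,R in L:
    f=frames(q)
    A.append(np.hstack([np.array([[0],[0],[1.]])]+[f[k] for k in (1,3,5)])) ;b.append(p)
A=np.vstack(A);b=np.hstack(b)
# regularised linear fit: base z, vec after q2, vec after q4, vec after q6
lam=1e-4
x=np.linalg.solve(A.T@A+lam**2*np.eye(A.shape[1]),A.T@b)
print(len(L),np.round(x,3),"res mm",np.round(np.abs(A@x-b).max()*1000,2))
np.save("kin.npy",x)
E
python3 fit.py
```

```text
5 [ 0.251  0.    -0.022  0.483 -0.    -0.022  0.503  0.    -0.     0.371] res mm 0.0
```

```bash
cat > ik.py <<'E'
import numpy as np
from scipy.optimize import least_squares
from scipy.spatial.transform import Rotation as Ro
x=np.load("kin.npy")
lo=np.array([-2.58,-.38,-1.3,.25,-1.5,.08,-2.65]);hi=np.array([2.58,2.09,1.39,2.4,4.64,2.09,2.65])
def fk(q):
    R=Ro.identity();o=[]
    for k,(ax,sg) in enumerate(zip("zyzyzyz",[-1,1,-1,1,-1,1,-1])):
        R=R*Ro.from_euler(ax,sg*q[k]);o.append(R.as_matrix())
    pe=np.array([0,0,x[0]])+o[1]@x[1:4];pw=pe+o[3]@x[4:7];p=pw+o[5]@x[7:10]
    return p,(R*Ro.from_euler('z',np.pi/2)).as_matrix(),pe,pw
def ik(p,R,q0):
    def f(q):
        P,Q,_,_=fk(q);return np.r_[(P-p)*10,Ro.from_matrix(Q.T@R).as_rotvec()*3,(q-q0)*1e-3]
    s=least_squares(f,np.clip(q0,lo+.01,hi-.01),bounds=(lo+.02,hi-.02))
    P,Q,pe,pw=fk(s.x)
    return s.x,np.linalg.norm(P-p)*1000,np.degrees(np.linalg.norm(Ro.from_matrix(Q.T@R).as_rotvec())),pe,pw
E
python3 - <<'E'
from h import *; from ik import *
q=arm.state()["joint_pos"]; print("now",np.round(q,2))
def run(name,seq,q):
    for (g,az,t) in seq:
        R=Rtool(az,t); q,e,a,pe,pw=ik(tcp(g,R),R,q)
        print(name,g,az,t,np.round(q,2),"err",round(e,1),round(a,1),"elb",np.round(pe,2),"wr",np.round(pw,2))
    return q
q1=run("grip",[([.519,.002,.028],112,25),([.519,.002,.15],112,25)],q)
for gx,gy,az in [(.50,.08,95),(.5,.08,100),(.5,.05,95),(.45,.08,95),(.5,.0,90)]:
    print(gx,gy,az)
    q2=run("stand",[([gx,gy,.15],az,25),([gx,gy,.15],az,-20),([gx,gy,.15],az,-65),([gx,gy,.046],az,-65)],q1)
    q3=run("re",[([gx,gy+.1,.2],az,-65),([gx,gy,.25],az,0),([gx,gy-.1,.2],az,75),([gx,gy,.046],az,75),([gx,gy,.15],az,75)],q2)
    run("place",[([.535,.2465,.15],93,75),([.535,.2465,.15],93,-15),([.535,.2465,.034],93,-15)],q3)
E
```

```text
now [-0.22  0.42  0.59  1.73 -0.56  1.4   0.91]
grip [0.519, 0.002, 0.028] 112 25 [-0.26  0.51  0.52  1.86 -0.65  1.2   0.97] err 0.0 0.0 elb [0.23 0.04 0.67] wr [ 0.58 -0.14  0.35]
grip [0.519, 0.002, 0.15] 112 25 [-0.3   0.34  0.56  1.78 -0.54  1.38  0.83] err 0.0 0.0 elb [0.16 0.03 0.71] wr [ 0.57 -0.14  0.47]
0.5 0.08 95
stand [0.5, 0.08, 0.15] 95 25 [-0.43  0.18  0.53  1.96 -0.57  1.18  0.44] err 0.0 0.0 elb [0.09 0.02 0.73] wr [ 0.51 -0.07  0.47]
stand [0.5, 0.08, 0.15] 95 -20 [-0.88  0.19  0.45  1.92  0.27  1.19 -0.46] err 0.0 0.0 elb [0.07 0.05 0.73] wr [0.49 0.2  0.48]
stand [0.5, 0.08, 0.15] 95 -65 [-1.17  0.63  0.51  1.81  0.6   1.51 -0.83] err 0.0 0.0 elb [0.13 0.26 0.64] wr [0.47 0.4  0.3 ]
stand [0.5, 0.08, 0.046] 95 -65 [-1.14  0.81  0.46  1.81  0.55  1.38 -0.92] err 0.0 0.0 elb [0.17 0.31 0.58] wr [0.47 0.4  0.19]
re [0.5, 0.18, 0.2] 95 -65 [-1.22  0.66  0.48  1.61  0.55  1.71 -0.78] err 0.0 0.0 elb [0.12 0.27 0.63] wr [0.47 0.5  0.35]
re [0.5, 0.08, 0.25] 95 0 [-0.95  0.01  0.72  1.82 -0.01  1.31 -0.14] err 0.0 0.0 elb [ 0.02 -0.01  0.73] wr [0.5  0.08 0.6 ]
re [0.5,
[... 6422 characters left out ...]
[ 0.29 -0.12  0.62] wr [ 0.5  -0.44  0.29]
re [0.5, 0.0, 0.046] 90 75 [ 0.23  0.88  0.37  1.81 -1.16  1.77  1.26] err 0.0 0.0 elb [ 0.36 -0.11  0.56] wr [ 0.5  -0.34  0.14]
re [0.5, 0.0, 0.15] 90 75 [ 0.2   0.69  0.4   1.84 -1.13  1.83  1.11] err 0.0 0.0 elb [ 0.3  -0.08  0.62] wr [ 0.5  -0.34  0.24]
place [0.535, 0.2465, 0.15] 93 75 [-0.1   0.6   0.22  1.95 -1.38  1.53  0.99] err 0.0 0.0 elb [0.27 0.01 0.65] wr [ 0.55 -0.09  0.24]
place [0.535, 0.2465, 0.15] 93 -15 [-1.47  0.65  1.19  1.69 -0.36  1.28 -0.17] err 0.0 0.0 elb [0.05 0.29 0.64] wr [0.53 0.34 0.49]
place [0.535, 0.2465, 0.034] 93 -15 [-1.4   0.77  1.06  1.77 -0.46  1.1  -0.15] err 0.0 0.0 elb [0.08 0.33 0.6 ] wr [0.53 0.34 0.37]
```

Wrist view: the long mould's lid is at (185, 330), measuring 92 x 54 mm as given, and the fingers straddle it. I go down to grip across the seam with a 25° tilt.

Run:
```python
from h import *
R=Rtool(112,25)
plan(tcp([.5187,.0022,.028],R)-.06*R[:,2],R,4)
```

```text
N 4 row [[0.05, 0.01, 0.52], [0.03, 0.0, -0.05]] dp mm [ -9.7  29.5 -53.7] turn [ 0.8  0.1 -1.2] t 3.8 F [-0.   0.6  0.6] open 1.0
```

```bash
python3 -m crank '[[[0.05,0.01,0.52],[0.03,0,-0.05]],[[0.05,0.01,0.52],[0.03,0,-0.05]],[[0.05,0.01,0.52],[0.03,0,-0.05]],[[0.05,0.01,0.52],[0.03,0,-0.05]]]'
python3 - <<'E'
from h import *
R=Rtool(112,25)
plan(tcp([.5187,.0022,.028],R),R,5)
E
```

```text
t: 4.13
ee_pos: [0.5284, -0.0091, 0.0685]
orientation: [[-0.357, 0.922, -0.15], [0.835, 0.387, 0.391], [0.418, 0.014, -0.908]]
contact_force: [-0.8, -0.7, -0.3]
opening: 1.002
N 5 row [[-0.03, -0.03, 0.41], [0.01, 0.01, 0.03]] dp mm [-12.8  18.8 -57.7] turn [0.4 0.3 1. ] t 4.13 F [-0.8 -0.7 -0.3] open 1.002
```

```bash
python3 -m crank '[[[-0.03,-0.03,0.41],[0.01,0.01,0.03]],[[-0.03,-0.03,0.41],[0.01,0.01,0.03]],[[-0.03,-0.03,0.41],[0.01,0.01,0.03]],[[-0.03,-0.03,0.41],[0.01,0.01,0.03]],[[-0.03,-0.03,0.41],[0.01,0.01,0.03]],[[0,0,0],[0,0,0]]]'
python3 - <<'E'
from h import *
R=Rtool(112,25)
plan(tcp([.5187,.0022,.028],R),R,1)
E
```

```text
t: 4.63
ee_pos: [0.5152, 0.0184, 0.0065]
orientation: [[-0.354, 0.921, -0.16], [0.833, 0.389, 0.394], [0.425, 0.007, -0.905]]
contact_force: [-0.7, 1.0, -0.6]
opening: 0.996
N 1 row [[-0.19, -0.1, -0.25], [-0.0, -0.03, 0.16]] dp mm [ 0.5 -8.8  4.3] turn [-0.  -0.2  1. ] t 4.63 F [-0.7  1.  -0.6] open 0.996
```

```bash
python3 -m crank '[[[-0.17,-0.09,-0.22],[0,-0.03,0.16]],[[0,0,0],[0,0,0]]]'
python3 - <<'E'
from h import *
R=Rtool(112,25)
plan(tcp([.5187,.0022,.028],R),R,1)
E
```

```text
t: 4.8
ee_pos: [0.5152, 0.0097, 0.0099]
orientation: [[-0.338, 0.928, -0.16], [0.841, 0.374, 0.391], [0.422, -0.003, -0.906]]
contact_force: [-0.6, 0.1, -0.3]
opening: 1.0
N 1 row [[0.01, 0.01, -0.03], [-0.02, 0.0, -0.02]] dp mm [ 0.5 -0.1  0.9] turn [-0.1  0.  -0.1] t 4.8 F [-0.6  0.1 -0.3] open 1.0
```

```bash
python3 -m crank '[[[0,0,0],[0,0,0]],[[0,0,0],[0,0,0]],[[0,0,0],[0,0,0]],[[0,0,0],[0,0,0]],[[0,0,0],[0,0,0]],[[0,0,0],[0,0,0]]]' 255 32
python3 - <<'E'
from h import *
s=log();print(s["opening"],s["contact_force"],s["torque"])
R=Rtool(112,25)
plan(tcp([.5187,.0022,.028],R),R,1)
E
```

```text
t: 5.3
ee_pos: [0.5174, 0.0073, 0.0122]
orientation: [[-0.337, 0.929, -0.155], [0.843, 0.371, 0.39], [0.42, 0.001, -0.908]]
contact_force: [-1.4, -0.1, -0.7]
opening: 0.627
0.6268169665841623 [-1.38194688 -0.10789613 -0.66040099] [-0.64335447 -0.02478775  0.1450963 ]
N 1 row [[0.07, -0.02, 0.08], [0.03, 0.03, -0.03]] dp mm [-1.7  2.4 -1.5] turn [ 0.2  0.2 -0.2] t 5.3 F [-1.4 -0.1 -0.7] open 0.627
```

```bash
python3 -m crank '[[[0.2,0,-0.43],[0,0,0]],[[0.2,0,-0.43],[0,0,0]],[[0.3,0,-0.65],[0,0,0]],[[0.3,0,-0.65],[0,0,0]],[[0.3,0,-0.65],[0,0,0]],[[0.3,0,-0.65],[0,0,0]],[[0.3,0,-0.65],[0,0,0]]]'
python3 - <<'E'
from h import *
s=log();print(s["opening"],s["contact_force"],s["torque"])
for a in (25,-20):
    R=Rtool(95,a)
    plan(tcp([.50,.06,.16],R),R,)
E
```

```text
t: 5.88
ee_pos: [0.5136, 0.0068, 0.1555]
orientation: [[-0.333, 0.929, -0.162], [0.844, 0.37, 0.389], [0.421, -0.007, -0.907]]
contact_force: [0.5, 0.1, -2.7]
opening: 0.617
0.6172365940198034 [ 0.51174671  0.1009607  -2.6563702 ] [-0.74863955 -0.28427307 -0.03880268]
N 3 row [[0.57, 0.04, 0.42], [-0.41, 0.01, 0.83]] dp mm [-14.3  61.2 -12.7] turn [-7.4  0.2 15. ] t 5.88 F [ 0.5  0.1 -2.7] open 0.617
N 8 row [[0.2, -0.0, 0.08], [-0.02, -0.93, 0.36]] dp mm [-13.   46.7 -13.4] turn [ -1.2 -44.5  17.1] t 5.88 F [ 0.5  0.1 -2.7] open 0.617
```

```bash
python3 -m crank '[[[0.14,0,0.05],[-0.02,-0.6,0.24]],[[0.14,0,0.05],[-0.02,-0.62,0.24]],[[0.14,0,0.05],[-0.02,-0.62,0.24]],[[0.14,0,0.05],[-0.02,-0.62,0.24]],[[0.14,0,0.05],[-0.02,-0.62,0.24]],[[0.14,0,0.05],[-0.02,-0.62,0.24]],[[0.14,0,0.05],[-0.02,-0.62,0.24]],[[0.14,0,0.05],[-0.02,-0.62,0.24]],[[0.14,0,0.05],[-0.02,-0.62,0.24]],[[0.14,0,0.05],[-0.02,-0.62,0.24]],[[0.14,0,0.05],[-0.02,-0.62,0.24]],[[0.14,0,0.05],[-0.02,-0.62,0.24]]]'
python3 - <<'E'
from h import *
R=Rtool(95,-65)
plan(tcp([.50,.06,.13],R),R,12)
E
```

```text
t: 6.88
ee_pos: [0.5067, 0.0489, 0.1662]
orientation: [[-0.028, 0.998, 0.061], [0.932, 0.048, -0.361], [-0.363, 0.047, -0.931]]
contact_force: [-0.1, 0.7, -2.7]
opening: 0.614
N 12 row [[0.07, -0.02, 0.1], [0.01, -0.61, -0.05]] dp mm [ -5.2  -6.1 -44.2] turn [  0.5 -43.6  -3.6] t 6.88 F [-0.1  0.7 -2.7] open 0.614
```

```bash
python3 -m crank '[[[0.07,-0.02,0.1],[0.01,-0.61,-0.05]],[[0.07,-0.02,0.1],[0.01,-0.61,-0.05]],[[0.07,-0.02,0.1],[0.01,-0.61,-0.05]],[[0.07,-0.02,0.1],[0.01,-0.61,-0.05]],[[0.07,-0.02,0.1],[0.01,-0.61,-0.05]],[[0.07,-0.02,0.1],[0.01,-0.61,-0.05]],[[0.07,-0.02,0.1],[0.01,-0.61,-0.05]],[[0.07,-0.02,0.1],[0.01,-0.61,-0.05]],[[0.07,-0.02,0.1],[0.01,-0.61,-0.05]],[[0.07,-0.02,0.1],[0.01,-0.61,-0.05]],[[0.07,-0.02,0.1],[0.01,-0.61,-0.05]],[[0.07,-0.02,0.1],[0.01,-0.61,-0.05]]]'
python3 - <<'E'
from h import *
R=Rtool(95,-65)
plan(tcp([.50,.06,.08],R),R,6)
for n in ("scene","side"):
    p,d=arm.snapshot(n); cv2.imwrite(f"pics/{n}2.png",p[:,:,::-1]); np.save(f"{n}2.npy",d)
a=cv2.imread("pics/scene2.png")[120:300,180:400];b=cv2.imread("pics/side2.png")[100:280,230:450]
cv2.imwrite("pics/c2.png",cv2.resize(np.hstack([a,b]),None,fx=1.8,fy=1.8,interpolation=cv2.INTER_CUBIC))
E
```

```text
t: 7.88
ee_pos: [0.5058, 0.0524, 0.1394]
orientation: [[-0.0, 0.996, 0.084], [0.403, 0.077, -0.912], [-0.915, 0.034, -0.402]]
contact_force: [1.0, -0.4, -1.7]
opening: 0.616
N 6 row [[0.32, -0.04, 0.2], [0.01, 0.04, -0.06]] dp mm [ -4.3  -9.6 -67.4] turn [ 0.3  1.3 -2. ] t 7.88 F [ 1.  -0.4 -1.7] open 0.616
```

View pics/c2.png

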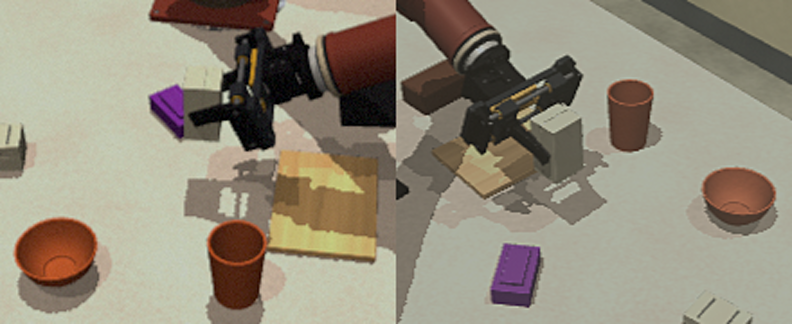

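The mould hangs upright in the jaws with both halves together (crop about (230, 95) in the scene view and (555, 145) in the side view). I lower it onto its end.

```bash
python3 -m crank '[[[0.32,-0.04,0.2],[0.01,0.04,-0.06]],[[0.32,-0.04,0.2],[0.01,0.04,-0.06]],[[0.32,-0.04,0.2],[0.01,0.04,-0.06]],[[0.32,-0.04,0.2],[0.01,0.04,-0.06]],[[0.32,-0.04,0.2],[0.01,0.04,-0.06]],[[0.32,-0.04,0.2],[0.01,0.04,-0.06]],[[0,0,0],[0,0,0]]]'
python3 - <<'E'
from h import *
R=Rtool(95,-65)
plan(tcp([.50,.06,.053],R),R,4)
E
```

```text
t: 8.57
ee_pos: [0.5004, 0.0427, 0.0662]
orientation: [[-0.04, 0.996, 0.076], [0.437, 0.086, -0.895], [-0.899, -0.002, -0.439]]
contact_force: [-0.4, 0.0, -0.9]
opening: 0.616
N 4 row [[0.16, 0.01, 0.08], [-0.01, -0.04, 0.0]] dp mm [  1.1   0.1 -21.3] turn [-0.1 -1.   0.1] t 8.57 F [-0.4  0.  -0.9] open 0.616
```

```bash
python3 -m crank '[[[0.16,0.01,0.08],[-0.01,-0.04,0]],[[0.16,0.01,0.08],[-0.01,-0.04,0]],[[0.16,0.01,0.08],[-0.01,-0.04,0]],[[0.16,0.01,0.08],[-0.01,-0.04,0]],[[0,0,0],[0,0,0]]]'
python3 - <<'E'
from h import *
R=Rtool(95,-65)
plan(tcp([.50,.06,.0485],R),R,3)
c=arm.calibration("side")
p,d=arm.snapshot("side");cv2.imwrite("pics/s3.png",cv2.resize(p[100:280,250:450,::-1],None,fx=3,fy=3,interpolation=cv2.INTER_CUBIC))
E
```

```text
t: 8.98
ee_pos: [0.502, 0.0423, 0.0426]
orientation: [[-0.038, 0.996, 0.081], [0.421, 0.089, -0.903], [-0.907, 0.0, -0.422]]
contact_force: [-0.0, -0.7, -2.3]
opening: 0.617
N 3 row [[0.02, -0.01, 0.0], [0.01, 0.0, 0.0]] dp mm [-0.5  0.6 -2.1] turn [0.1 0.  0. ] t 8.98 F [-0.  -0.7 -2.3] open 0.617
```

View pics/s3.png

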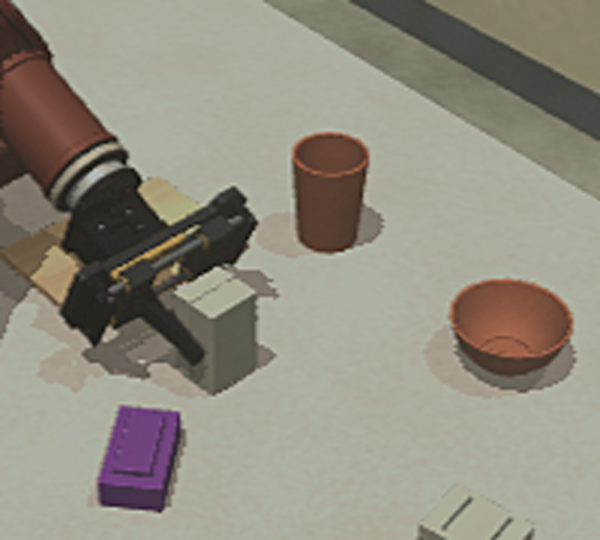

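```bash
for i in 1; do :; done; python3 -m crank '[[[0.06,0,0.03],[0,0,0]],[[0,0,0],[0,0,0]]]'; python3 -m crank '[[[0.04,0,0.02],[0,0,0]],[[0,0,0],[0,0,0]]]' | grep -E "pos|force"
```

```text
t: 9.2
ee_pos: [0.5026, 0.0425, 0.0413]
orientation: [[-0.037, 0.996, 0.082], [0.42, 0.09, -0.903], [-0.907, 0.001, -0.422]]
contact_force: [0.1, -0.4, -3.7]
opening: 0.619
ee_pos: [0.5028, 0.0428, 0.0413]
contact_force: [-0.1, 1.1, -2.8]
```

```bash
python3 -m crank '[[[0.07,0,0.03],[0,0,0]],[[0.03,0,0.015],[0,0,0]]]'| grep -E "pos|force"; python3 -m crank '[[[0.05,0,0.025],[0,0,0]],[[0.05,0,0.025],[0,0,0]]]' | grep -E "pos|force"
```

```text
ee_pos: [0.503, 0.0428, 0.0411]
contact_force: [-2.5, 2.2, 2.6]
ee_pos: [0.503, 0.0427, 0.0411]
contact_force: [-4.8, 4.7, 13.7]
```

```bash
python3 -m crank '[[[0,0,0],[0,0,0]],[[0,0,0],[0,0,0]]]'| grep -E "pos|force"; python3 -m crank '[[[0,0,0],[0,0,0]],[[0,0,0],[0,0,0]],[[0,0,0],[0,0,0]],[[0,0,0],[0,0,0]]]' 0
python3 - <<'E'
from h import *
R=Rtool(95,-65)
log()
p,d=arm.snapshot("side");cv2.imwrite("pics/s4.png",cv2.resize(p[100:280,250:450,::-1],None,fx=3,fy=3,interpolation=cv2.INTER_CUBIC))
E
```

```text
ee_pos: [0.5032, 0.043, 0.0415]
contact_force: [0.8, 0.6, -2.9]
t: 10.2
ee_pos: [0.5035, 0.0424, 0.0419]
orientation: [[-0.03, 0.996, 0.081], [0.412, 0.086, -0.907], [-0.91, 0.006, -0.414]]
contact_force: [0.0, -0.3, 0.6]
opening: 0.84
```

View pics/s4.png

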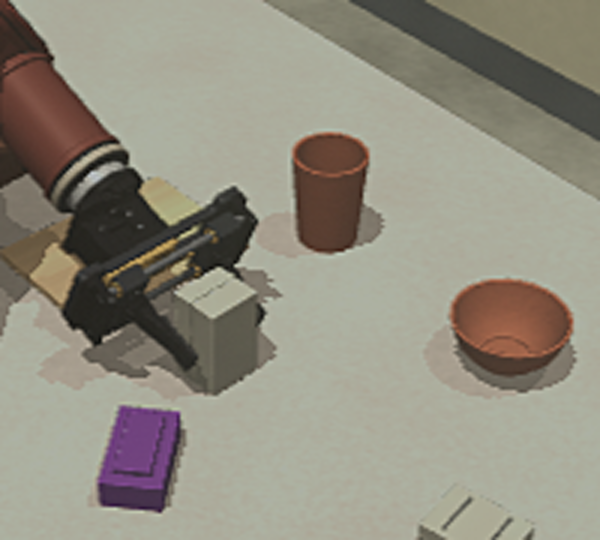

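The mould stands on its end at about (215, 330) in the crop and the jaws are open. I back out along the fingers.

```bash
python3 -m crank '[[[0,0,0],[0,0,0]],[[0,0,-0.3],[0,0,0]],[[0,0,-0.5],[0,0,0]],[[0,0,-0.8],[0,0,0]],[[0,0,-0.8],[0,0,0]],[[0,0,-0.8],[0,0,0]],[[0,0,-0.8],[0,0,0]]]'
python3 - <<'E'
from h import *
from ik import *
W={}
for n in ("scene","side"):
    p,d=arm.snapshot(n); cv2.imwrite(f"pics/{n}5.png",p[:,:,::-1]); Wc=cloud(n,d)
    for th in ("long_lid","long_base"):
        for r in arm.regions_of(n,th)[:2]:
            P=Wc[r["mask"]&(d>0)]
            if len(P): print(n,th,round(r["conf"],2),np.round(r["point"]),np.round(np.median(P,0),3),np.round(np.percentile(P[:,2],97),3))
    m=(np.abs(Wc[...,0]-.5)<.06)&(np.abs(Wc[...,1]-.06)<.06)&(Wc[...,2]>.086)
    print(n,m.sum(),rect(Wc[m]),np.median(Wc[m],0))
R=Rtool(95,0); plan([.50,.05,.27],R)
E
```

```text
t: 10.83
ee_pos: [0.4916, 0.151, 0.094]
orientation: [[-0.03, 0.997, 0.072], [0.407, 0.078, -0.91], [-0.913, 0.002, -0.408]]
contact_force: [0.5, 0.9, 0.6]
opening: 1.0
scene long_lid 0.68 [204. 294.] [0.526 0.07  0.069] 0.096
scene long_base 0.9 [182. 278.] [ 0.385 -0.01   0.031] 0.039
scene long_base 0.87 [203. 285.] [0.529 0.044 0.072] 0.096
scene 311 (array([503.5,  54.6]), 59.8, 50.2, 5.1) [0.50667323 0.05499866 0.09374365]
side long_lid 0.7 [202. 312.] [0.476 0.068 0.08 ] 0.093
side long_lid 0.61 [209. 326.] [0.495 0.034 0.057] 0.092
side long_base 0.78 [251. 297.] [ 0.367 -0.017  0.027] 0.035
side long_base 0.57 [211. 324.] [0.496 0.034 0.059] 0.092
side 282 (array([502.7,  55.7]), 57.9, 52.5, 4.2) [0.50132438 0.05345837 0.09023287]
N 11 row [[-0.59, -0.0, -0.27], [-0.0, 1.0, -0.01]] dp mm [  8.1 -98.7 176.7] turn [-0.2 66.  -0.6] t 11.13 F [-0.6 -0.1 -0.2] open 1.0
```

View pics/scene5.png

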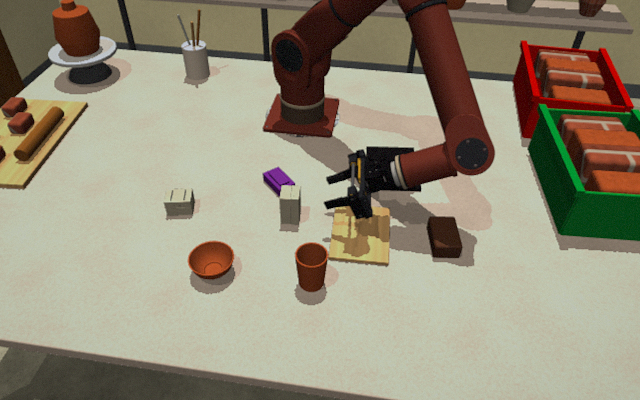

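```bash
python3 -m crank '[[[-0.6,0,-0.4],[0,0,0]],[[-0.85,0,-0.5],[0,0,0]],[[-0.85,0,-0.5],[0,0,0]],[[-0.85,0,-0.5],[0,0.5,0]],[[-0.85,0,-0.4],[0,0.9,0]]]'
python3 - <<'E'
from h import *
R=Rtool(95,0); plan([.50,0,.28],R,12)
E
```

```text
t: 11.55
ee_pos: [0.4865, 0.1565, 0.2263]
orientation: [[-0.053, 0.997, 0.055], [0.519, 0.075, -0.852], [-0.853, -0.016, -0.521]]
contact_force: [-0.2, 1.7, 0.6]
opening: 0.998
N 12 row [[-0.47, -0.0, 0.11], [-0.02, 0.81, -0.0]] dp mm [  13.5 -156.5   53.7] turn [-1.2 58.6 -0.2] t 11.55 F [-0.2  1.7  0.6] open 0.998
```

```bash
python3 -m crank '[[[-0.47,0,0.11],[-0.02,0.81,0]],[[-0.47,0,0.11],[-0.02,0.81,0]],[[-0.47,0,0.11],[-0.02,0.81,0]],[[-0.47,0,0.11],[-0.02,0.81,0]],[[-0.47,0,0.11],[-0.02,0.81,0]],[[-0.47,0,0.11],[-0.02,0.81,0]],[[-0.47,0,0.11],[-0.02,0.81,0]],[[-0.47,0,0.11],[-0.02,0.81,0]],[[-0.47,0,0.11],[-0.02,0.81,0]],[[-0.47,0,0.11],[-0.02,0.81,0]],[[-0.47,0,0.11],[-0.02,0.81,0]],[[-0.47,0,0.11],[-0.02,0.81,0]]]'
python3 - <<'E'
from h import *
R=Rtool(94.6,75); g=tcp([.503,.053,.05],R)
plan(g-.14*R[:,2]+[0,0,.06],R,14)
E
```

```text
t: 12.55
ee_pos: [0.4987, -0.0143, 0.2831]
orientation: [[-0.08, 0.997, 0.017], [0.995, 0.079, 0.053], [0.051, 0.021, -0.998]]
contact_force: [0.2, -0.5, -1.3]
opening: 1.002
N 14 row [[-0.32, 0.02, 0.21], [0.01, 0.86, 0.01]] dp mm [  13.7  -49.2 -141.7] turn [ 1.  72.1  0.7] t 12.55 F [ 0.2 -0.5 -1.3] open 1.002
```

```bash
python3 -m crank '[[[-0.32,0.02,0.21],[0.01,0.86,0.01]],[[-0.32,0.02,0.21],[0.01,0.86,0.01]],[[-0.32,0.02,0.21],[0.01,0.86,0.01]],[[-0.32,0.02,0.21],[0.01,0.86,0.01]],[[-0.32,0.02,0.21],[0.01,0.86,0.01]],[[-0.32,0.02,0.21],[0.01,0.86,0.01]],[[-0.32,0.02,0.21],[0.01,0.86,0.01]],[[-0.32,0.02,0.21],[0.01,0.86,0.01]],[[-0.32,0.02,0.21],[0.01,0.86,0.01]],[[-0.32,0.02,0.21],[0.01,0.86,0.01]],[[-0.32,0.02,0.21],[0.01,0.86,0.01]],[[-0.32,0.02,0.21],[0.01,0.86,0.01]]]'
python3 - <<'E'
from h import *
R=Rtool(94.6,75); g=tcp([.503,.053,.05],R)
plan(g-.11*R[:,2]+[0,0,.0],R,6)
print(arm.state()["joint_pos"])
E
```

```text
t: 13.55
ee_pos: [0.511, -0.0878, 0.1637]
orientation: [[-0.042, 0.999, -0.022], [0.369, 0.036, 0.929], [0.928, 0.031, -0.37]]
contact_force: [0.2, -0.2, 0.1]
opening: 1.001
N 6 row [[-0.38, 0.0, 0.44], [0.08, 0.19, 0.02]] dp mm [ -0.9  53.2 -90.2] turn [2.9 6.8 0.9] t 13.55 F [ 0.2 -0.2  0.1] open 1.001
[ 0.1423256   0.77574778  0.68069656  1.65766582 -1.09949708  2.0111987
  1.16872259]
```

```bash
python3 -m crank '[[[-0.38,0,0.44],[0.08,0.19,0.02]],[[-0.38,0,0.44],[0.08,0.19,0.02]],[[-0.38,0,0.44],[0.08,0.19,0.02]],[[-0.38,0,0.44],[0.08,0.19,0.02]],[[-0.38,0,0.44],[0.08,0.19,0.02]],[[-0.38,0,0.44],[0.08,0.19,0.02]],[[0,0,0],[0,0,0]]]'
python3 - <<'E'
from h import *
R=Rtool(94.6,75); g=tcp([.503,.053,.05],R)
plan(g-.055*R[:,2]+[0,0,.0],R,3)
plan(g,R,5)
p,d=arm.snapshot("side");q,_=arm.snapshot("scene");cv2.imwrite("pics/s6.png",cv2.resize(np.hstack([p[100:280,230:450,::-1],q[120:300,150:370,::-1]]),None,fx=1.8,fy=1.8,interpolation=cv2.INTER_CUBIC))
E
```

```text
t: 14.13
ee_pos: [0.502, -0.0392, 0.06]
orientation: [[0.005, 0.998, -0.063], [0.242, 0.06, 0.968], [0.97, -0.02, -0.241]]
contact_force: [0.7, 0.3, -0.0]
opening: 0.999
N 3 row [[0.15, 0.08, 0.62], [0.05, -0.06, -0.08]] dp mm [ 3.8 57.5 -0.7] turn [ 0.9 -1.  -1.4] t 14.13 F [ 0.7  0.3 -0. ] open 0.999
N 5 row [[0.09, 0.05, 0.74], [0.03, -0.03, -0.05]] dp mm [ -0.5 110.5 -14.9] turn [ 0.9 -1.  -1.4] t 14.13 F [ 0.7  0.3 -0. ] open 0.999
```

View pics/s6.png

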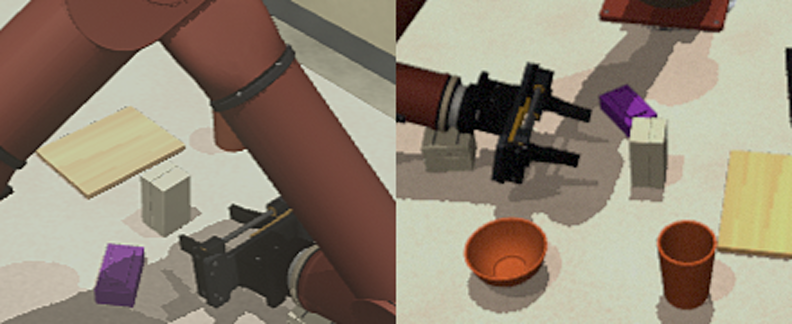

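The open jaws (crop about (560, 135)) line up with the standing mould at (648, 150), and the arm is clear of everything. I advance.

```bash
python3 -m crank '[[[0.13,0.08,0.55],[0.05,-0.05,-0.08]],[[0.13,0.08,0.55],[0.05,-0.05,-0.08]],[[0.13,0.08,0.55],[0.05,-0.05,-0.08]],[[0,0,0],[0,0,0]]]'
python3 - <<'E'
from h import *
R=Rtool(94.6,75); g=tcp([.503,.053,.05],R)
plan(g,R,5)
E
```

```text
t: 14.57
ee_pos: [0.5083, 0.0092, 0.0648]
orientation: [[-0.029, 0.997, -0.07], [0.265, 0.075, 0.961], [0.964, 0.01, -0.267]]
contact_force: [-0.3, -0.6, 0.6]
opening: 0.995
N 5 row [[-0.02, -0.01, 0.44], [0.01, 0.02, 0.02]] dp mm [ -6.8  62.1 -19.8] turn [0.4 0.5 0.5] t 14.57 F [-0.3 -0.6  0.6] open 0.995
```

```bash
python3 -m crank '[[[-0.02,-0.01,0.44],[0.01,0.02,0.02]],[[-0.02,-0.01,0.44],[0.01,0.02,0.02]],[[-0.02,-0.01,0.44],[0.01,0.02,0.02]],[[-0.02,-0.01,0.42],[0.01,0.02,0.02]],[[-0.02,-0.01,0.2],[0.01,0.02,0.02]],[[0,0,0],[0,0,0]]]'
python3 - <<'E'
from h import *
R=Rtool(94.6,75); g=tcp([.503,.053,.05],R)
plan(g,R,1)
E
```

```text
t: 15.07
ee_pos: [0.5026, 0.0716, 0.0478]
orientation: [[-0.023, 0.997, -0.077], [0.257, 0.08, 0.963], [0.966, 0.002, -0.258]]
contact_force: [-0.3, -1.2, -0.3]
opening: 1.003
N 1 row [[-0.09, -0.04, 0.02], [0.01, -0.01, 0.02]] dp mm [-1.1 -0.3 -2.7] turn [ 0.1 -0.1  0.1] t 15.07 F [-0.3 -1.2 -0.3] open 1.003
```

```bash
python3 -m crank '[[[-0.05,-0.04,0],[0,0,0]],[[0,0,0],[0,0,0]],[[0,0,0],[0,0,0]],[[0,0,0],[0,0,0]],[[0,0,0],[0,0,0]],[[0,0,0],[0,0,0]]]' 255 32
python3 -m crank '[[[0.2,0,-0.05],[0,0,0]],[[0.4,0,-0.1],[0,0,0]],[[0.6,0,-0.15],[0,0,0]],[[0.8,0,-0.2],[0,0,0]],[[0.9,0,-0.25],[0,0,0]],[[0.9,0,-0.25],[0,0,0]]]'
python3 - <<'E'
from h import *
log()
p,d=arm.snapshot("side");q,_=arm.snapshot("scene");cv2.imwrite("pics/s7.png",cv2.resize(np.hstack([p[80:260,230:450,::-1],q[100:280,180:400,::-1]]),None,fx=1.8,fy=1.8,interpolation=cv2.INTER_CUBIC))
R=Rtool(93,30); plan(tcp([.52,.16,.19],R),R)
E
```

```text
t: 15.57
ee_pos: [0.5014, 0.0692, 0.0455]
orientation: [[-0.021, 0.997, -0.075], [0.258, 0.078, 0.963], [0.966, 0.001, -0.259]]
contact_force: [-0.7, -0.1, 0.5]
opening: 0.633
t: 16.07
ee_pos: [0.4994, 0.0692, 0.1644]
orientation: [[-0.01, 0.997, -0.075], [0.261, 0.075, 0.962], [0.965, -0.01, -0.261]]
contact_force: [0.6, 0.9, -1.2]
opening: 0.617
N 8 row [[0.26, 0.1, 0.33], [-0.02, -0.93, 0.01]] dp mm [ 18.6 101.1   6. ] turn [ -1.2 -44.8   0.7] t 16.17 F [ 0.4 -0.7 -2.4] open 0.621
```

View pics/s7.png

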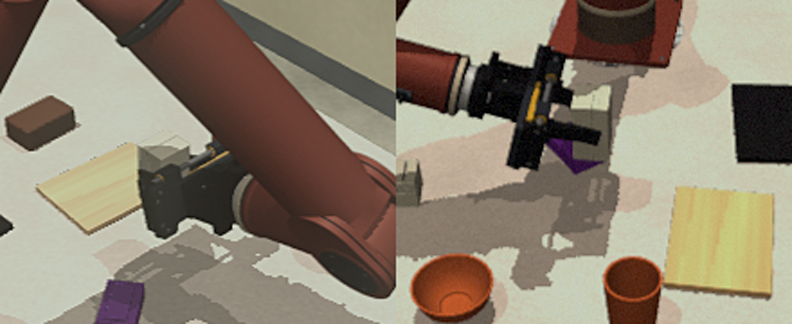

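Both halves are still together in the jaws. I carry the mould to the board while turning it.

```bash
python3 -m crank '[[[0.2,0.08,0.26],[-0.02,-0.6,0.01]],[[0.21,0.08,0.27],[-0.02,-0.75,0.01]],[[0.21,0.08,0.27],[-0.02,-0.75,0.01]],[[0.21,0.08,0.27],[-0.02,-0.75,0.01]],[[0.21,0.08,0.27],[-0.02,-0.75,0.01]],[[0.21,0.08,0.27],[-0.02,-0.75,0.01]],[[0.21,0.08,0.27],[-0.02,-0.75,0.01]],[[0.21,0.08,0.27],[-0.02,-0.75,0.01]],[[0.21,0.08,0.27],[-0.02,-0.75,0.01]],[[0.21,0.08,0.27],[-0.02,-0.75,0.01]]]'
python3 - <<'E'
from h import *
R=Rtool(92.5,-15); plan(tcp([.534,.2512,.13],R),R,12)
print(np.round(arm.state()["joint_pos"],2))
E
```

```text
t: 17.0
ee_pos: [0.5185, 0.1646, 0.1715]
orientation: [[-0.03, 0.999, -0.014], [0.874, 0.033, 0.485], [0.485, 0.002, -0.875]]
contact_force: [-0.2, -0.7, -3.1]
opening: 0.618
N 12 row [[0.2, 0.05, 0.2], [0.0, -0.61, -0.01]] dp mm [ 15.7  81.7 -59.8] turn [  0.2 -44.   -0.6] t 17.0 F [-0.2 -0.7 -3.1] open 0.618
[-0.72  0.18  0.74  1.92 -0.68  1.2   0.34]
```

```bash
python3 -m crank '[[[0.2,0.05,0.2],[0,-0.61,-0.01]],[[0.2,0.05,0.2],[0,-0.61,-0.01]],[[0.2,0.05,0.2],[0,-0.61,-0.01]],[[0.2,0.05,0.2],[0,-0.61,-0.01]],[[0.2,0.05,0.2],[0,-0.61,-0.01]],[[0.2,0.05,0.2],[0,-0.61,-0.01]],[[0.2,0.05,0.2],[0,-0.61,-0.01]],[[0.2,0.05,0.2],[0,-0.61,-0.01]],[[0.2,0.05,0.2],[0,-0.61,-0.01]],[[0.2,0.05,0.2],[0,-0.61,-0.01]],[[0.2,0.05,0.2],[0,-0.61,-0.01]],[[0.2,0.05,0.2],[0,-0.5,-0.01]],[[0,0,0],[0,0,0]]]' || true
python3 - <<'E'
from h import *
R=Rtool(92.5,-15); plan(tcp([.534,.2512,.13],R),R,3)
E
```

```text
N 8 row [[0.3, 0.08, 0.31], [0.0, -0.92, -0.01]] dp mm [ 15.7  81.7 -59.8] turn [  0.2 -44.   -0.6] t 17.0 F [-0.2 -0.7 -3.1] open 0.618schema error: expected 1 to 12 rows
```

```bash
python3 -m crank '[[[0.2,0.05,0.2],[0,-0.61,-0.01]],[[0.2,0.05,0.2],[0,-0.61,-0.01]],[[0.2,0.05,0.2],[0,-0.61,-0.01]],[[0.2,0.05,0.2],[0,-0.61,-0.01]],[[0.2,0.05,0.2],[0,-0.61,-0.01]],[[0.2,0.05,0.2],[0,-0.61,-0.01]],[[0.2,0.05,0.2],[0,-0.61,-0.01]],[[0.2,0.05,0.2],[0,-0.61,-0.01]],[[0.2,0.05,0.2],[0,-0.61,-0.01]],[[0.2,0.05,0.2],[0,-0.61,-0.01]],[[0.2,0.05,0.2],[0,-0.61,-0.01]],[[0.2,0.05,0.2],[0,-0.5,-0.01]]]'
python3 - <<'E'
from h import *
R=Rtool(92.5,-15); plan(tcp([.534,.2512,.08],R),R,4)
E
```

```text
t: 18.0
ee_pos: [0.5276, 0.2496, 0.1145]
orientation: [[-0.042, 0.999, 0.019], [0.961, 0.046, -0.273], [-0.274, 0.007, -0.962]]
contact_force: [-0.4, 0.2, -2.7]
opening: 0.616
N 4 row [[0.09, 0.05, 0.43], [0.02, 0.04, 0.0]] dp mm [  6.7  -3.4 -52.9] turn [0.4 0.9 0. ] t 18.0 F [-0.4  0.2 -2.7] open 0.616
```

```bash
python3 -m crank '[[[0.09,0.05,0.43],[0.02,0.04,0]],[[0.09,0.05,0.43],[0.02,0.04,0]],[[0.09,0.05,0.43],[0.02,0.04,0]],[[0.09,0.05,0.35],[0.02,0.04,0]],[[0,0,0],[0,0,0]]]'
python3 - <<'E'
from h import *
R=Rtool(92.5,-15); plan(tcp([.534,.2512,.044],R),R,4)
p,d=arm.snapshot("side");q,e=arm.snapshot("scene");cv2.imwrite("pics/s8.png",cv2.resize(np.hstack([p[80:260,190:410,::-1],q[100:280,250:470,::-1]]),None,fx=1.8,fy=1.8,interpolation=cv2.INTER_CUBIC))
E
```

```text
t: 18.42
ee_pos: [0.5302, 0.2475, 0.0562]
orientation: [[-0.047, 0.999, 0.004], [0.965, 0.046, -0.256], [-0.256, -0.009, -0.967]]
contact_force: [-0.5, 0.8, -3.5]
opening: 0.619
N 4 row [[0.05, 0.03, 0.25], [-0.02, -0.01, 0.01]] dp mm [  4.   -1.2 -30.6] turn [-0.4 -0.2  0.3] t 18.42 F [-0.5  0.8 -3.5] open 0.619
```

View pics/s8.png

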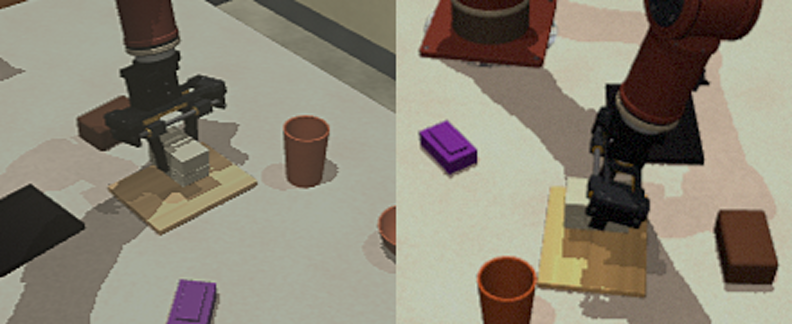

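The mould is inverted above the board, with its plain underside up and the halves closed. I lower it.

```bash
python3 -m crank '[[[0.05,0.03,0.25],[-0.02,-0.01,0.01]],[[0.05,0.03,0.25],[-0.02,-0.01,0.01]],[[0.05,0.03,0.25],[-0.02,-0.01,0.01]],[[0.05,0.03,0.2],[-0.02,-0.01,0.01]],[[0,0,0],[0,0,0]]]'
python3 - <<'E'
from h import *
R=Rtool(92.5,-15); plan(tcp([.534,.2512,.0405],R),R,2)
W=[]
for n,dz in (("side",.002),("scene",.004)):
    p,d=arm.snapshot(n); Wc=cloud(n,d)
    m=(np.abs(Wc[...,0]-.534)<.07)&(np.abs(Wc[...,1]-.2468)<.07)&(Wc[...,2]>.056)&(Wc[...,2]<.072)&(p.min(-1)>90)
    print(n,m.sum(),rect(Wc[m]),np.percentile(Wc[m],[2,98],axis=0).round(4).tolist())
    cv2.imwrite(f"pics/{n}9.png",p[:,:,::-1])
E
```

```text
t: 18.93
ee_pos: [0.5367, 0.2461, 0.0292]
orientation: [[-0.038, 0.999, 0.017], [0.966, 0.041, -0.255], [-0.256, 0.007, -0.967]]
contact_force: [-0.6, 1.2, -2.6]
opening: 0.623
N 2 row [[0.04, -0.04, 0.11], [0.03, -0.01, -0.02]] dp mm [-2.5  0.2 -7. ] turn [ 0.4 -0.2 -0.2] t 18.93 F [-0.6  1.2 -2.6] open 0.623
side 206 (array([540. , 244.1]), 95.8, 55.1, 87.8) [[0.513, 0.2002, 0.0619], [0.5636, 0.2875, 0.0703]]
scene 160 (array([538.6, 214.6]), 57.5, 32.7, 5.4) [[0.5124, 0.1997, 0.0644], [0.5663, 0.2298, 0.0718]]
```

```bash
python3 -m crank '[[[0.08,-0.08,0.05],[0.03,-0.01,-0.02]],[[0.05,-0.05,0.06],[0.02,-0.01,-0.02]],[[0,0,0],[0,0,0]]]'
python3 - <<'E'
from h import *
R=Rtool(92.5,-15); plan(tcp([.534,.2512,.0405],R),R,2)
E
```

```text
t: 19.28
ee_pos: [0.5331, 0.2498, 0.0262]
orientation: [[-0.043, 0.999, 0.013], [0.965, 0.045, -0.257], [-0.257, 0.002, -0.966]]
contact_force: [0.5, 0.3, -2.7]
opening: 0.616
N 2 row [[-0.04, 0.02, 0.08], [0.01, -0.01, 0.0]] dp mm [ 1.2 -3.5 -4.1] turn [ 0.1 -0.1  0. ] t 19.28 F [ 0.5  0.3 -2.7] open 0.616
```

```bash
python3 -m crank '[[[0.02,0,0.07],[0,0,0]],[[0,0,0],[0,0,0]]]'| grep -E "pos|force"; python3 -m crank '[[[0.02,0,0.07],[0,0,0]],[[0.01,0,0.03],[0,0,0]]]' | grep -E "pos|force"
```

```text
ee_pos: [0.5332, 0.2503, 0.0243]
contact_force: [0.1, -0.0, -2.8]
ee_pos: [0.5332, 0.2505, 0.0233]
contact_force: [-4.3, -1.5, 7.6]
```

```bash
python3 -m crank '[[[0.015,0,0.05],[0,0,0]],[[0.01,0,0.03],[0,0,0]]]' | grep -E "pos|force";python3 -m crank '[[[0,0,0],[0,0,0]]]' | grep -E "pos|force"; python3 -m crank '[[[0,0,0],[0,0,0]],[[0,0,0],[0,0,0]],[[0,0,0],[0,0,0]],[[0,0,0],[0,0,0]],[[0,0,0],[0,0,0]],[[0,0,0],[0,0,0]]]' 0;python3 - <<'E'
from h import *
log()
for n in ("side","scene"):
    p,d=arm.snapshot(n);cv2.imwrite(f"pics/{n}10.png",cv2.resize(p[90:290,200:460,::-1],None,fx=3,fy=3,interpolation=cv2.INTER_CUBIC))
E
```

```text
ee_pos: [0.5333, 0.2505, 0.0234]
contact_force: [-1.6, -0.2, 2.8]
ee_pos: [0.5334, 0.2506, 0.0237]
contact_force: [-0.4, -0.3, -2.7]
t: 20.37
ee_pos: [0.5344, 0.2508, 0.0242]
orientation: [[-0.042, 0.999, 0.014], [0.966, 0.045, -0.255], [-0.256, 0.003, -0.967]]
contact_force: [-0.4, -0.7, 0.4]
opening: 0.958
```

View pics/side10.png

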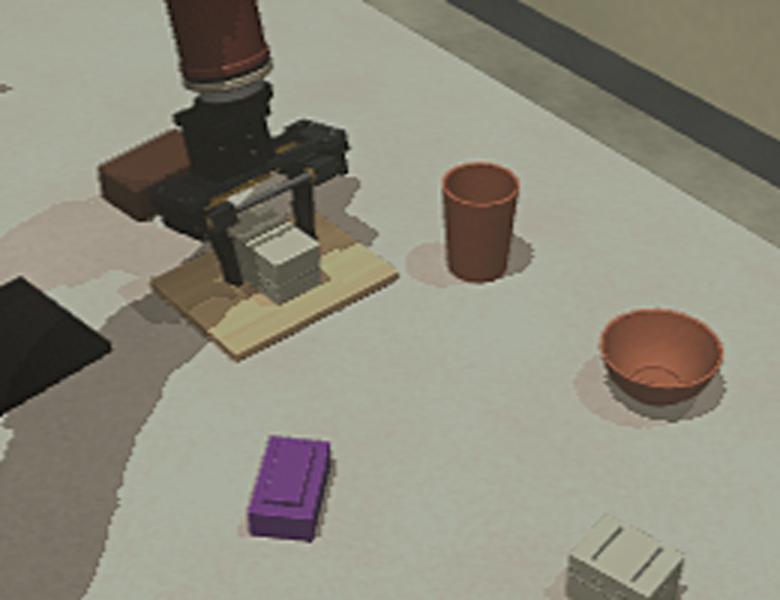

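The long mould sits lid down on the board (crop (290, 260)) with the jaws open. I retreat and measure it.

```bash
python3 -m crank '[[[0,0,-0.3],[0,0,0]],[[0,0,-0.5],[0,0,0]],[[0,0,-0.8],[0,0,0]],[[0,0,-0.9],[0,0,0]],[[0,0,-0.9],[0,0,0]],[[0,0,-0.9],[0,0,0]],[[0,0,-0.9],[0,0,0]]]'
python3 - <<'E'
from h import *
R=Rtool(103,25); plan(tcp([.518,-.250,.028],R)-.12*R[:,2]+[0,0,.03],R)
for n in ("side","scene"):
    p,d=arm.snapshot(n); Wc=cloud(n,d)
    for lo,hi in ((.058,.075),(.009,.024)):
        m=(np.abs(Wc[...,0]-.534)<.13)&(np.abs(Wc[...,1]-.2468)<.13)&(Wc[...,2]>lo)&(Wc[...,2]<hi)
        print(n,m.sum(),rect(Wc[m]))
    cv2.imwrite(f"pics/{n}11.png",cv2.resize(p[90:290,200:460,::-1],None,fx=3,fy=3,interpolation=cv2.INTER_CUBIC))
E
```

```text
t: 21.05
ee_pos: [0.5291, 0.2887, 0.1788]
orientation: [[-0.041, 0.999, 0.006], [0.964, 0.041, -0.263], [-0.263, -0.005, -0.965]]
contact_force: [0.5, 1.3, -0.5]
opening: 1.001
N 20 row [[-0.98, -0.13, -0.01], [0.01, 0.33, -0.09]] dp mm [  -1.5 -580.3  -29.3] turn [  0.6  40.1 -10.9] t 21.05 F [ 0.5  1.3 -0.5] open 1.001
side 341 (array([533.1, 251.4]), 96.2, 55.6, -88.0)
side 1253 (array([534. , 247.4]), 202.8, 152.2, 1.3)
scene 584 (array([534.8, 249.3]), 91.6, 59.3, -86.5)
scene 2273 (array([534.6, 245.1]), 208.8, 177.4, 2.2)
```

View pics/scene11.png

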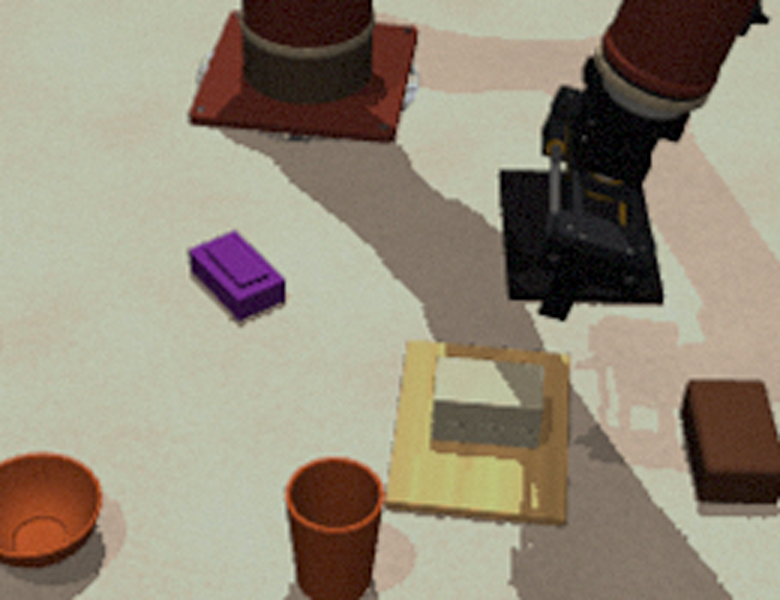

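The long mould is centred on the board within about 3 mm, closed and inverted. Now the short mould.

```bash
python3 -m crank '[[[-0.98,-0.13,-0.01],[0.01,0.33,-0.09]],[[-0.98,-0.13,-0.01],[0.01,0.33,-0.09]],[[-0.98,-0.13,-0.01],[0.01,0.33,-0.09]],[[-0.98,-0.13,-0.01],[0.01,0.33,-0.09]],[[-0.98,-0.13,-0.01],[0.01,0.33,-0.09]],[[-0.98,-0.13,-0.01],[0.01,0.33,-0.09]],[[-0.98,-0.13,-0.01],[0.01,0.33,-0.09]],[[-0.98,-0.13,-0.01],[0.01,0.33,-0.09]],[[-0.98,-0.13,-0.01],[0.01,0.33,-0.09]],[[-0.98,-0.13,-0.01],[0.01,0.33,-0.09]]]'
python3 - <<'E'
from h import *
R=Rtool(103,25); plan(tcp([.518,-.250,.028],R)-.12*R[:,2]+[0,0,.02],R)
E
```

```text
t: 21.98
ee_pos: [0.5173, -0.0018, 0.2174]
orientation: [[-0.157, 0.987, -0.027], [0.982, 0.159, 0.102], [0.105, -0.01, -0.994]]
contact_force: [0.4, 0.2, -1.1]
opening: 1.0
N 11 row [[-0.9, -0.13, 0.01], [0.01, 0.29, -0.06]] dp mm [  10.3 -289.8  -77.9] turn [ 0.5 19.  -3.9] t 21.98 F [ 0.4  0.2 -1.1] open 1.0
```

```bash
python3 -m crank '[[[-0.9,-0.13,0.01],[0.01,0.29,-0.06]],[[-0.9,-0.13,0.01],[0.01,0.29,-0.06]],[[-0.9,-0.13,0.01],[0.01,0.29,-0.06]],[[-0.9,-0.13,0.01],[0.01,0.29,-0.06]],[[-0.9,-0.13,0.01],[0.01,0.29,-0.06]],[[-0.9,-0.13,0.01],[0.01,0.29,-0.06]],[[-0.9,-0.13,0.01],[0.01,0.29,-0.06]],[[-0.9,-0.13,0.01],[0.01,0.29,-0.06]],[[-0.9,-0.13,0.01],[0.01,0.29,-0.06]],[[-0.8,-0.13,0.01],[0.01,0.29,-0.06]],[[-0.4,-0.1,0.01],[0.01,0.2,-0.06]],[[0,0,0],[0,0,0]]]'
python3 - <<'E'
from h import *
s=log();c=arm.calibration("wrist")
pic,d=arm.snapshot("wrist"); cv2.imwrite("pics/w12.png",pic[:,:,::-1])
W=cloud(c,d)
for r in arm.regions_of("wrist","short_lid")[:2]:
    P=W[r["mask"]&(d>0)]; zt=np.percentile(P[:,2],80)
    print(r["conf"],np.round(r["point"]),zt,rect(P[abs(P[:,2]-zt)<.004]))
R=Rtool(103,25); plan(tcp([.518,-.250,.028],R)-.07*R[:,2],R,4)
E
```

```text
t: 22.98
ee_pos: [0.5226, -0.2938, 0.1418]
orientation: [[-0.205, 0.975, -0.09], [0.876, 0.224, 0.428], [0.437, 0.009, -0.899]]
contact_force: [0.3, 0.1, -0.2]
opening: 1.005
0.92 [200. 326.] 0.05165274297341521 (array([ 519. , -249.9]), 69.5, 53.8, -76.6)
N 4 row [[-0.1, 0.03, 0.59], [0.02, -0.04, 0.01]] dp mm [ -1.   20.3 -69.1] turn [ 0.6 -0.9  0.3] t 23.08 F [ 1.1 -0.6  0.2] open 0.998
```

View pics/w12.png

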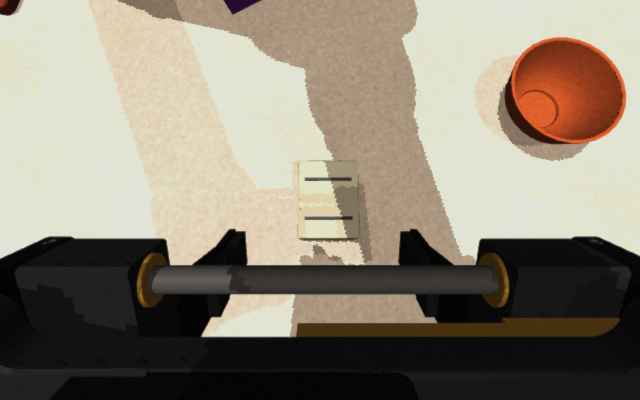

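The short lid is at (200, 326) in the wrist view, 70 x 54 mm as given. I descend to it.

```bash
python3 -m crank '[[[-0.1,0.03,0.55],[0.02,-0.03,0.01]],[[-0.1,0.03,0.55],[0.02,-0.03,0.01]],[[-0.1,0.03,0.55],[0.02,-0.03,0.01]],[[-0.1,0.03,0.5],[0.02,-0.03,0.01]],[[0,0,0],[0,0,0]]]'
python3 - <<'E'
from h import *
R=Rtool(103.4,25); plan(tcp([.5202,-.2548,.028],R),R,6)
E
```

```text
t: 23.5
ee_pos: [0.5283, -0.2667, 0.0836]
orientation: [[-0.215, 0.972, -0.089], [0.882, 0.233, 0.41], [0.42, 0.01, -0.908]]
contact_force: [0.4, 2.2, -0.1]
opening: 0.999
N 6 row [[-0.06, -0.03, 0.42], [0.01, 0.0, 0.01]] dp mm [-10.   19.7 -72.9] turn [0.5 0.2 0.3] t 23.5 F [ 0.4  2.2 -0.1] open 0.999
```

```bash
python3 -m crank '[[[-0.06,-0.03,0.42],[0.01,0,0.01]],[[-0.06,-0.03,0.42],[0.01,0,0.01]],[[-0.06,-0.03,0.42],[0.01,0,0.01]],[[-0.06,-0.03,0.42],[0.01,0,0.01]],[[-0.06,-0.03,0.38],[0.01,0,0.01]],[[-0.06,-0.03,0.15],[0.01,0,0.01]],[[0,0,0],[0,0,0]]]'
python3 - <<'E'
from h import *
R=Rtool(103.4,25); plan(tcp([.5202,-.2548,.028],R),R,1)
E
```

```text
t: 24.08
ee_pos: [0.521, -0.245, 0.0166]
orientation: [[-0.216, 0.972, -0.094], [0.882, 0.235, 0.408], [0.418, 0.005, -0.908]]
contact_force: [-0.1, -0.4, 0.7]
opening: 0.999
N 1 row [[-0.12, -0.1, 0.16], [0.03, 0.04, 0.05]] dp mm [-2.7 -2.  -5.9] turn [0.2 0.3 0.3] t 24.08 F [-0.1 -0.4  0.7] open 0.999
```

```bash
python3 -m crank '[[[-0.12,-0.1,0.16],[0.03,0.04,0.05]],[[-0.01,0,0.03],[0,0,0]],[[0,0,0],[0,0,0]]]' | grep pos; python3 -m crank '[[[0,0,0],[0,0,0]],[[0,0,0],[0,0,0]],[[0,0,0],[0,0,0]],[[0,0,0],[0,0,0]],[[0,0,0],[0,0,0]],[[0,0,0],[0,0,0]]]' 255 30
python3 - <<'E'
from h import *
R=Rtool(103.4,25); plan(tcp([.5202,-.2548,.028],R),R,1)
E
```

```text
ee_pos: [0.5179, -0.2479, 0.009]
t: 24.83
ee_pos: [0.5185, -0.2496, 0.0104]
orientation: [[-0.208, 0.973, -0.096], [0.883, 0.229, 0.409], [0.42, 0.001, -0.907]]
contact_force: [-0.7, 0.6, 0.5]
opening: 0.633
N 1 row [[0.08, 0.01, 0.03], [0.02, 0.02, -0.02]] dp mm [-0.2  2.6  0.4] turn [ 0.1  0.1 -0.1] t 24.83 F [-0.7  0.6  0.5] open 0.633
```

```bash
python3 -m crank '[[[0.2,0,-0.43],[0,0,0]],[[0.2,0,-0.43],[0,0,0]],[[0.3,0,-0.65],[0,0,0]],[[0.3,0,-0.65],[0,0,0]],[[0.3,0,-0.65],[0,0,0]],[[0.3,0,-0.65],[0,0,0]],[[0.3,0,-0.65],[0,0,0]]]'
python3 - <<'E'
from h import *; from ik import *
q0=arm.state()["joint_pos"]; print(np.round(q0,2))
def run(name,seq,q):
    for (g,az,t) in seq:
        R=Rtool(az,t); q,e,a,pe,pw=ik(tcp(g,R),R,q)
        print(name,g,az,t,np.round(q,2),"err",round(e,1),round(a,1),"wr",np.round(pw,2))
    return q
for gx,gy,az in [(.5,-.1,90),(.5,-.05,90),(.5,.0,93)]:
    q2=run("stand",[([gx,gy,.15],az,-20),([gx,gy,.15],az,-65),([gx,gy,.043],az,-65)],q0)
    q3=run("re",[([gx,gy,.25],az,0),([gx,gy-.1,.12],az,75),([gx,gy,.04],az,75),([gx,gy,.15],az,75)],q2)
for a in (25,-20):
  R=Rtool(90,a); plan(tcp([.50,-.05,.16],R),R,)
E
```

```text
t: 25.42
ee_pos: [0.5159, -0.2485, 0.154]
orientation: [[-0.205, 0.974, -0.101], [0.883, 0.228, 0.411], [0.423, -0.005, -0.906]]
contact_force: [0.3, -0.6, -2.4]
opening: 0.617
[-0.03  0.6   0.86  1.53 -0.65  1.63  1.16]
stand [0.5, -0.1, 0.15] 90 -20 [-0.68  0.13  0.59  1.99  0.31  1.1  -0.24] err 0.0 0.0 wr [0.5  0.02 0.48]
stand [0.5, -0.1, 0.15] 90 -65 [-1.03  0.56  0.65  1.99  0.72  1.31 -0.8 ] err 0.0 0.0 wr [0.5  0.22 0.3 ]
stand [0.5, -0.1, 0.043] 90 -65 [-0.97  0.77  0.57  1.99  0.66  1.16 -0.91] err 0.0 0.0 wr [0.5  0.22 0.19]
re [0.5, -0.1, 0.25] 90 0 [-0.68  0.02  0.81  1.82 -0.02  1.31  0.14] err 0.0 0.0 wr [ 0.5 -0.1  0.6]
re [0.5, -0.2, 0.12] 90 75 [ 0.53  0.91  0.35  1.47 -0.98  2.01  1.12] err 0.0 0.0 wr [ 0.5  -0.54  0.21]
re [0.5, -0.1, 0.04] 90 75 [ 0.43  0.94  0.3   1.65 -1.03  1.82  1.22] err 0.0 0.0 wr [ 0.5  -0.44  0.13]
re [0.5, -0.1, 0.15] 90 75 [ 0.42  0.76  0.32  1.68 -1.02  1.91  1.09] err 0.0 0.0 wr [ 0.5  -0.44  0.24]
stand [0.5, -0.05, 0.15] 90 -20 [-0.74  0.14  0.56  1.97  0.3   1.13 -0.32] err 0.0 0.0 wr [0.5  0.07 0.48]
stand [0.5, -0.05, 0.15] 90 -
[... 937 characters left out ...]
 0.32 0.19]
re [0.5, 0.0, 0.25] 93 0 [-0.82 -0.01  0.74  1.84  0.    1.31 -0.03] err 0.0 0.0 wr [0.5 0.  0.6]
re [0.5, -0.1, 0.12] 93 75 [ 0.38  0.83  0.35  1.64 -1.01  1.92  1.15] err 0.0 0.0 wr [ 0.52 -0.44  0.21]
re [0.5, 0.0, 0.04] 93 75 [ 0.29  0.89  0.28  1.77 -1.09  1.74  1.23] err 0.0 0.0 wr [ 0.52 -0.34  0.13]
re [0.5, 0.0, 0.15] 93 75 [ 0.27  0.69  0.31  1.8  -1.08  1.82  1.09] err 0.0 0.0 wr [ 0.52 -0.34  0.24]
N 7 row [[0.87, 0.05, 0.47], [-0.14, 0.0, 0.28]] dp mm [-15.9 206.6 -11.2] turn [-5.9  0.  11.8] t 25.42 F [ 0.3 -0.6 -2.4] open 0.617
N 8 row [[0.82, 0.04, 0.13], [-0.02, -0.93, 0.28]] dp mm [-15.9 192.  -11.8] turn [ -0.9 -44.8  13.5] t 25.42 F [ 0.3 -0.6 -2.4] open 0.617
```

Run:
```python
from h import *
R=Rtool(91,-20); plan(tcp([.50,-.09,.16],R),R,12)
```

```text
N 12 row [[0.43, 0.01, 0.07], [-0.01, -0.62, 0.17]] dp mm [-15.7 152.  -11.8] turn [ -0.9 -44.8  12.5] t 25.42 F [ 0.3 -0.6 -2.4] open 0.617
```

```bash
python3 -m crank '[[[0.3,0.01,0.07],[-0.01,-0.5,0.17]],[[0.43,0.01,0.07],[-0.01,-0.62,0.17]],[[0.43,0.01,0.07],[-0.01,-0.62,0.17]],[[0.43,0.01,0.07],[-0.01,-0.62,0.17]],[[0.43,0.01,0.07],[-0.01,-0.62,0.17]],[[0.43,0.01,0.07],[-0.01,-0.62,0.17]],[[0.43,0.01,0.07],[-0.01,-0.62,0.17]],[[0.43,0.01,0.07],[-0.01,-0.62,0.17]],[[0.43,0.01,0.07],[-0.01,-0.62,0.17]],[[0.43,0.01,0.07],[-0.01,-0.62,0.17]],[[0.43,0.01,0.07],[-0.01,-0.62,0.17]],[[0.43,0.01,0.07],[-0.01,-0.62,0.17]]]'
python3 - <<'E'
from h import *
R=Rtool(91,-65); plan(tcp([.50,-.09,.12],R),R,12)
E
```

```text
t: 26.42
ee_pos: [0.5004, -0.1073, 0.1559]
orientation: [[0.019, 1.0, 0.02], [0.939, -0.011, -0.343], [-0.342, 0.026, -0.939]]
contact_force: [-0.3, 0.0, -3.8]
opening: 0.618
N 12 row [[0.08, -0.0, 0.09], [-0.0, -0.62, -0.03]] dp mm [ -0.1   0.1 -44. ] turn [ -0.  -44.9  -2.3] t 26.42 F [-0.3  0.  -3.8] open 0.618
```

```bash
python3 -m crank '[[[0.08,0,0.09],[0,-0.62,-0.03]],[[0.08,0,0.09],[0,-0.62,-0.03]],[[0.08,0,0.09],[0,-0.62,-0.03]],[[0.08,0,0.09],[0,-0.62,-0.03]],[[0.08,0,0.09],[0,-0.62,-0.03]],[[0.08,0,0.09],[0,-0.62,-0.03]],[[0.08,0,0.09],[0,-0.62,-0.03]],[[0.08,0,0.09],[0,-0.62,-0.03]],[[0.08,0,0.09],[0,-0.62,-0.03]],[[0.08,0,0.09],[0,-0.62,-0.03]],[[0.08,0,0.09],[0,-0.62,-0.03]],[[0.08,0,0.09],[0,-0.5,-0.03]]]'
python3 - <<'E'
from h import *
R=Rtool(91,-65); plan(tcp([.50,-.09,.06],R),R,6)
E
```

```text
t: 27.42
ee_pos: [0.5053, -0.0942, 0.1189]
orientation: [[0.013, 1.0, 0.022], [0.433, 0.014, -0.901], [-0.901, 0.021, -0.433]]
contact_force: [-0.1, 0.8, -1.8]
opening: 0.619
N 6 row [[0.3, -0.03, 0.22], [0.01, -0.02, -0.03]] dp mm [ -5.  -13.  -66.9] turn [ 0.3 -0.6 -1.2] t 27.42 F [-0.1  0.8 -1.8] open 0.619
```

```bash
python3 -m crank '[[[0.3,-0.03,0.2],[0.01,-0.02,-0.03]],[[0.3,-0.03,0.2],[0.01,-0.02,-0.03]],[[0.3,-0.03,0.2],[0.01,-0.02,-0.03]],[[0.3,-0.03,0.2],[0.01,-0.02,-0.03]],[[0.28,-0.03,0.18],[0.01,-0.02,-0.03]],[[0.2,-0.03,0.12],[0.01,-0.02,-0.03]],[[0,0,0],[0,0,0]]]'
python3 - <<'E'
from h import *
R=Rtool(91,-65); plan(tcp([.50,-.09,.046],R),R,3)
p,d=arm.snapshot("side");q,_=arm.snapshot("scene");cv2.imwrite("pics/s13.png",cv2.resize(np.hstack([p[120:300,250:470,::-1],q[120:300,180:400,::-1]]),None,fx=1.8,fy=1.8,interpolation=cv2.INTER_CUBIC))
E
```

```text
t: 28.0
ee_pos: [0.5017, -0.1005, 0.0534]
orientation: [[-0.004, 1.0, 0.017], [0.428, 0.017, -0.904], [-0.904, 0.004, -0.428]]
contact_force: [-1.3, -0.2, -2.4]
opening: 0.619
N 3 row [[0.12, -0.02, 0.14], [0.0, -0.02, -0.01]] dp mm [ -1.4  -6.7 -15.4] turn [ 0.1 -0.4 -0.2] t 28.0 F [-1.3 -0.2 -2.4] open 0.619
```

View pics/s13.png

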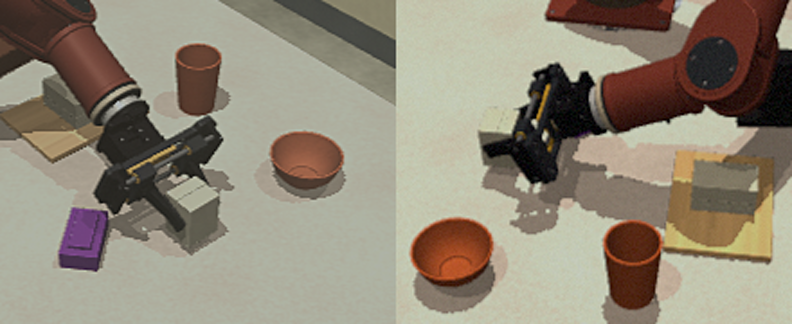

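The short mould is upright in the jaws. I lower it gently.

```bash
python3 -m crank '[[[0.15,0,0.07],[0,-0.02,0]],[[0.15,0,0.07],[0,-0.02,0]],[[0.1,0,0.05],[0,-0.02,0]],[[0,0,0],[0,0,0]]]'; python3 -m crank '[[[0.06,0,0.03],[0,0,0]],[[0,0,0],[0,0,0]]]'| grep -E "pos|force"
```

```text
t: 28.43
ee_pos: [0.5032, -0.1002, 0.0412]
orientation: [[-0.0, 1.0, 0.018], [0.423, 0.016, -0.906], [-0.906, 0.008, -0.423]]
contact_force: [0.6, 0.0, -2.9]
opening: 0.62
ee_pos: [0.5034, -0.1001, 0.0389]
contact_force: [0.1, 0.1, -2.9]
```

```bash
python3 -m crank '[[[0.06,0,0.03],[0,0,0]],[[0,0,0],[0,0,0]]]'| grep -E "pos|force"; python3 -m crank '[[[0.06,0,0.03],[0,0,0]],[[0,0,0],[0,0,0]]]'| grep -E "pos|force"
```

```text
ee_pos: [0.5035, -0.1001, 0.0368]
contact_force: [-0.5, 0.6, -1.9]
ee_pos: [0.5037, -0.1002, 0.0351]
contact_force: [0.1, -0.2, -2.6]
```

```bash
python3 -m crank '[[[0.05,0,0.025],[0,0,0]],[[0.03,0,0.015],[0,0,0]]]'| grep -E "pos|force"
```

```text
ee_pos: [0.5039, -0.1006, 0.035]
contact_force: [-3.0, 4.4, 6.3]
```

```bash
python3 -m crank '[[[0.05,0,0.025],[0,0,0]],[[0.04,0,0.02],[0,0,0]]]'| grep -E "pos|force"; python3 -m crank '[[[0,0,0],[0,0,0]],[[0,0,0],[0,0,0]]]'| grep -E "pos|force"; python3 -m crank '[[[0,0,0],[0,0,0]],[[0,0,0],[0,0,0]],[[0,0,0],[0,0,0]],[[0,0,0],[0,0,0]],[[0,0,0],[0,0,0]]]' 0
python3 - <<'E'
from h import *
log()
p,d=arm.snapshot("side");cv2.imwrite("pics/s14.png",cv2.resize(p[120:300,250:470,::-1],None,fx=3,fy=3,interpolation=cv2.INTER_CUBIC))
E
```

```text
ee_pos: [0.5041, -0.101, 0.0351]
contact_force: [-2.4, 6.3, 9.4]
ee_pos: [0.5042, -0.1008, 0.0353]
contact_force: [-0.3, -0.5, -3.2]
t: 29.85
ee_pos: [0.5042, -0.1015, 0.0358]
orientation: [[0.001, 1.0, 0.017], [0.413, 0.015, -0.91], [-0.911, 0.008, -0.413]]
contact_force: [-0.7, -0.3, 0.1]
opening: 0.914
```

View pics/s14.png

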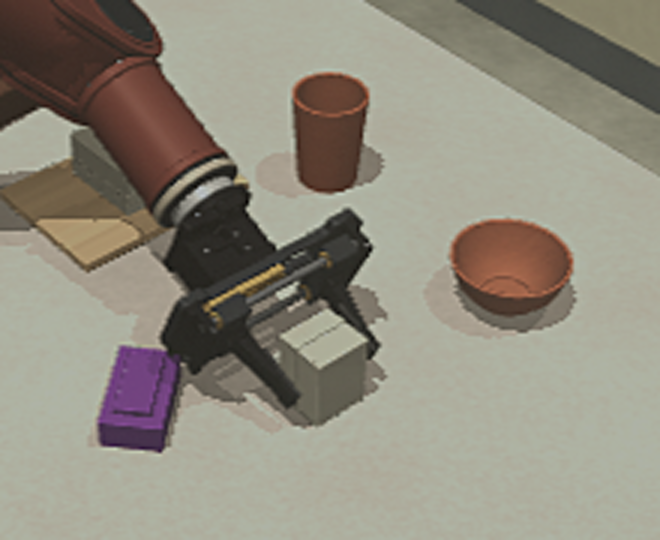

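The short mould stands free. I lift a little first for clearance over the purple block, then back out.

```bash
python3 -m crank '[[[0,0,0],[0,0,0]],[[-0.2,0,-0.09],[0,0,0]],[[-0.2,0,-0.12],[0,0,0]],[[-0.1,0,-0.4],[0,0,0]],[[-0.1,0,-0.6],[0,0,0]],[[-0.1,0,-0.8],[0,0,0]],[[-0.1,0,-0.8],[0,0,0]],[[-0.3,0,-0.8],[0,0,0]],[[-0.6,0,-0.5],[0,0,0]],[[-0.8,0,-0.4],[0,0.3,0]],[[-0.8,0,-0.4],[0,0.5,0]],[[-0.8,0,-0.4],[0,0.8,0]]]'
python3 - <<'E'
from h import *
for n in ("scene","side"):
    p,d=arm.snapshot(n); Wc=cloud(n,d)
    m=(np.abs(Wc[...,0]-.5)<.06)&(np.abs(Wc[...,1]+.09)<.06)&(Wc[...,2]>.064)&(Wc[...,2]<.08)
    print(n,m.sum(),rect(Wc[m]),np.median(Wc[m],0))
    cv2.imwrite(f"pics/{n}15.png",p[:,:,::-1])
R=Rtool(91,0); plan([.50,-.14,.28],R,12)
E
```

```text
t: 30.9
ee_pos: [0.4984, -0.0047, 0.2211]
orientation: [[-0.011, 1.0, 0.014], [0.554, 0.017, -0.832], [-0.832, -0.002, -0.554]]
contact_force: [-0.1, 1.4, -0.7]
opening: 0.998
scene 300 (array([504.3, -87.3]), 60.4, 51.3, 4.1) [ 0.50912491 -0.08586774  0.07148546]
side 339 (array([503.6, -86.6]), 57.3, 53.8, 3.2) [ 0.50273278 -0.08857884  0.06851171]
N 12 row [[-0.41, -0.0, 0.06], [0.0, 0.77, -0.01]] dp mm [-1.000e-01 -1.318e+02  5.460e+01] turn [ 0.1 55.8 -0.6] t 31.0 F [ 1.4  0.1 -0. ] open 1.003
```

View pics/scene15.png

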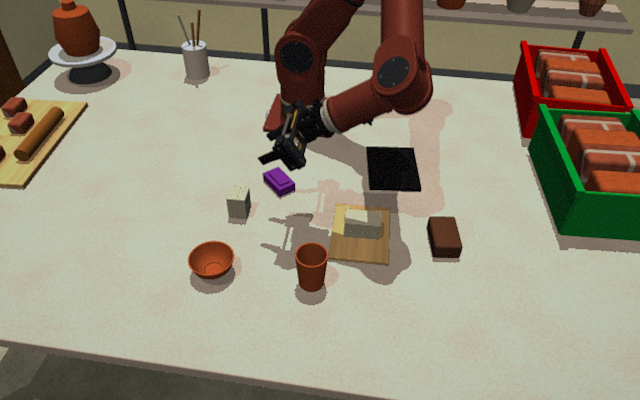

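```bash
python3 -m crank '[[[-0.41,0,0.06],[0,0.77,-0.01]],[[-0.41,0,0.06],[0,0.77,-0.01]],[[-0.41,0,0.06],[0,0.77,-0.01]],[[-0.41,0,0.06],[0,0.77,-0.01]],[[-0.41,0,0.06],[0,0.77,-0.01]],[[-0.41,0,0.06],[0,0.77,-0.01]],[[-0.41,0,0.06],[0,0.77,-0.01]],[[-0.41,0,0.06],[0,0.77,-0.01]],[[-0.41,0,0.06],[0,0.77,-0.01]],[[-0.41,0,0.06],[0,0.77,-0.01]],[[-0.41,0,0.06],[0,0.77,-0.01]],[[-0.41,0,0.06],[0,0.77,-0.01]]]' | grep -E "t:|pos"
python3 - <<'E'
from h import *
R=Rtool(91.5,72); g=tcp([.5035,-.089,.043],R)
plan(g-.14*R[:,2]+[0,0,.05],R,14)
E
```

```text
t: 32.0
ee_pos: [0.4968, -0.1445, 0.278]
N 14 row [[-0.34, 0.02, 0.22], [-0.0, 0.84, 0.0]] dp mm [   9.7  -59.5 -147.6] turn [-0.2 70.3  0.2] t 32.0 F [-14.9 -48.4 -12.5] open 1.002
```

Run:
```python
from h import *
s=arm.state();print(s["t"],np.round(s["contact_force"],1),np.round(s["torque"],2),np.round(s["joint_pos"],3),np.round(s["qvel"],2))
p,d=arm.snapshot("side");q,_=arm.snapshot("scene");cv2.imwrite("pics/s16.png",cv2.resize(np.hstack([p[:,200:600,::-1],q[:,150:550,::-1]]),None,fx=.98,fy=.98))
s=arm.state();print(s["t"],np.round(s["contact_force"],1),np.round(s["torque"],2),np.round(s["qvel"],2))
```

```text
32.0 [-14.9 -48.4 -12.5] [-3.98  1.28  0.24] [-1.431 -0.382  1.385  1.734  0.346  1.486 -0.06 ] [ 0.56 -0.03  0.01 -0.13 -0.76 -0.04  0.84]
32.1 [-0.4 -0.3 -0.7] [-0.14  0.07  0.03] [-0.05 -0.    0.    0.04  0.04 -0.   -0.09]
```

View pics/s16.png

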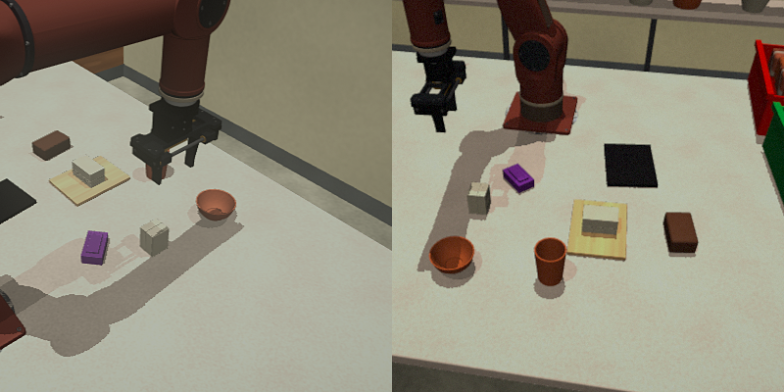

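That 48 N transient came with joints 2 and 3 at their range stops (q2 = -0.382, q3 = 1.385), as nothing is touched in either view. I simulate the next moves first to get away from the stops.

```bash
cat >> ik.py <<'E'
def jac(q):
    P,Q,_,_=fk(q);J=np.zeros((6,7))
    for i in range(7):
        d=q.copy();d[i]+=1e-5;p2,Q2,_,_=fk(d)
        J[:3,i]=(p2-P)/1e-5;J[3:,i]=Ro.from_matrix(Q2@Q.T).as_rotvec()/1e-5
    return J
def sim(q,rows):
    """rows: list of (v,w) units; min-norm stepping; returns trajectory"""
    T=[]
    for v,w in rows:
        for k in range(4):
            P,Q,_,_=fk(q);dx=np.r_[Q@np.array(v)*.03/4,Q@np.radians(np.array(w)*6)/4]
            q=q+np.linalg.pinv(jac(q))@dx
        T.append(q)
    return q,np.array(T)
E
python3 - <<'E'
from h import *; from ik import *
L=[json.loads(l) for l in open("log.jsonl")]
# validate min-norm: last move from t31 state
q=np.array(L[-2][0]); print("from",np.round(q,2)); qe,T=sim(q,[([-.41,0,.06],[0,.77,-.01])]*12); print("pred",np.round(qe,2),"act",np.round(L[-1][0],2))
q=np.array(arm.state()["joint_pos"])
for nm,rows in dict(pitch=[([-.34,.02,.22],[0,.84,0])]*14, fwd=[([-.5,0,0],[0,0,0])]*5).items():
    qe,T=sim(q,rows); print(nm,np.round(T[::3],2).tolist(),np.round(fk(qe)[0],3))
E
```

```text
from [-1.5   0.6   1.16  1.86  0.38  1.38 -0.45]
pred [-1.48 -0.45  1.36  1.74  0.45  1.51 -0.16] act [-1.43 -0.38  1.39  1.73  0.35  1.49 -0.06]
pitch [[-1.45, -0.45, 1.44, 1.71, 0.33, 1.49, -0.03], [-1.51, -0.66, 1.57, 1.65, 0.28, 1.53, 0.06], [-1.54, -0.86, 1.66, 1.59, 0.22, 1.57, 0.13], [-1.57, -1.07, 1.74, 1.52, 0.16, 1.62, 0.19], [-1.59, -1.27, 1.8, 1.46, 0.09, 1.67, 0.24]] [ 0.506 -0.201  0.127]
fwd [[-1.43, -0.39, 1.41, 1.72, 0.36, 1.49, -0.04], [-1.45, -0.43, 1.47, 1.69, 0.4, 1.51, 0.01]] [ 0.498 -0.221  0.276]
```

```bash
cat > search.py <<'E'
from h import *; from ik import *
def move(q,p,R,step=.03,ang=5.,clamp=True):
    P,Q,_,_=fk(q);w=Ro.from_matrix(Q.T@R).as_rotvec();dp=np.array(p)-P
    N=int(np.ceil(max(np.linalg.norm(dp)/step,np.degrees(np.linalg.norm(w))/ang,1)))
    S=sum(Q@Ro.from_rotvec(w*k/N).as_matrix() for k in range(N));v=np.linalg.solve(S,dp)
    T=[]
    for k in range(N):
        Pk,Qk,_,_=fk(q);q=q+np.linalg.pinv(jac(q))@np.r_[Qk@v,Qk@w/N];T.append(q)
    return q,np.array(T),N
def margin(T): return np.minimum(T-lo,hi-T).min()
gx,gy=.5035,-.089
def chain(q,az2=91.5,t=72):
    R=Rtool(az2,t);g=tcp([gx,gy,.043],R);Ts=[];N=0
    bx,by=.534,.250
    Rb=Rtool(92.5,30);Rc=Rtool(92.7,t-90)
    for p,RR in [(g-.14*R[:,2]+[0,0,.05],R),(g-.11*R[:,2],R),(g,R),(g+[0,0,.13],R),(tcp([.52,.08,.22],Rb),Rb),(tcp([bx,by,.2],Rc),Rc),(tcp([bx,by,.09],Rc),Rc),(tcp([bx,by,.22],Rc),Rc)]:
        q,T,n=move(q,p,RR);Ts.append(T);N+=n
    return q,Ts,N
if __name__=="__main__":
    import sys
    rng=np.random.default_rng(int(sys.argv[1]) if len(sys.argv)>1 else 0);q0=np.array(arm.state()["joint_pos"]);best=[]
    import time;t0=time.time()
    while time.time()-t0<250:
        wps=[];q=q0;ms=[]
        for _ in range(rng.integers(1,4)):
            az=rng.uniform(40,160);ti=rng.uniform(-50,60);r=rng.uniform(.4,.75);th=rng.uniform(-.9,.7)
            p=np.array([r*np.cos(th),r*np.sin(th),rng.uniform(.25,.45)]);
            q,T,n=move(q,p,Rtool(az,ti),.045,9.);ms.append(margin(T[1:]) if len(T)>1 else margin(T));wps.append((p.round(3).tolist(),round(az),round(ti),n))
            if ms[-1]<-.01: break
        if min(ms)<-.01: continue
        q,Ts,N=chain(q);m=min(margin(T) for T in Ts)
        best.append((m,min(ms),wps,np.round([margin(T) for T in Ts],2).tolist(),N))
    best.sort(key=lambda b:-b[0])
    print(len(best))
    for b in best[:4]: print(b)
E
for i in 1 2 3 4; do python3 search.py $i > s$i.txt & done; wait; cat s?.txt
```

```text
this script no longer has the robot
this script no longer has the robot
this script no longer has the robot
421
(np.float64(0.09361539370042671), np.float64(0.08030275614131188), [([0.415, 0.306, 0.393], 99, -46, 11), ([0.669, -0.172, 0.443], 54, -38, 13)], [0.09, 0.11, 0.18, 0.2, 0.26, 0.43, 0.71, 0.64], 64)
(np.float64(0.09012403616332021), np.float64(0.0999395832125427), [([0.429, -0.164, 0.448], 58, -36, 6), ([0.611, -0.345, 0.323], 43, -44, 7)], [0.09, 0.11, 0.2, 0.21, 0.27, 0.43, 0.71, 0.64], 66)
(np.float64(0.08180977457655869), np.float64(0.04032160034099391), [([0.449, 0.307, 0.329], 51, 6, 11), ([0.594, -0.363, 0.341], 59, -37, 16)], [0.08, 0.11, 0.2, 0.22, 0.28, 0.44, 0.72, 0.63], 64)
(np.float64(0.06002332420875911), np.float64(0.08985557316516624), [([0.363, 0.238, 0.269], 52, -24, 10), ([0.449, 0.067, 0.319], 64, -33, 5), ([0.639, 0.371, 0.295], 143, 23, 11)], [0.06, 0.08, 0.16, 0.18, 0.24, 0.43, 0.71, 0.65], 62)Exception ignored in: <_io.TextIOWrapper mode='rw' encoding='UTF-8'>
Traceback (most recent call last):
BrokenPipeError: [Errno 32] Broken pipe
Exception ignored in: <_io.TextIOWrapper mode='rw' encoding='UTF-8'>
Traceback (most recent call last):
BrokenPipeError: [Errno 32] Broken pipe
Exception ignored in: <_io.TextIOWrapper mode='rw' encoding='UTF-8'>
Traceback (most recent call last):
BrokenPipeError: [Errno 32] Broken pipe
```

Run:
```python
from h import *
plan([.429,-.164,.448],Rtool(58,-36))
```

```text
N 7 row [[-0.36, -0.35, -0.75], [0.24, -0.87, 0.78]] dp mm [-67.7 -18.4 169.6] turn [ 10.1 -36.6  32.6] t 32.1 F [-0.4 -0.3 -0.7] open 0.996
```

```bash
python3 -m crank '[[[-0.2,-0.2,-0.4],[0.14,-0.5,0.45]],[[-0.32,-0.32,-0.68],[0.22,-0.78,0.7]],[[-0.32,-0.32,-0.68],[0.22,-0.78,0.7]],[[-0.32,-0.32,-0.68],[0.22,-0.78,0.7]],[[-0.32,-0.32,-0.68],[0.22,-0.78,0.7]],[[-0.32,-0.32,-0.68],[0.22,-0.78,0.7]],[[-0.32,-0.32,-0.68],[0.22,-0.78,0.7]],[[-0.32,-0.32,-0.68],[0.22,-0.78,0.7]]]'
python3 - <<'E'
from h import *; from search import *
plan([.611,-.345,.323],Rtool(43,-44))
q=np.array(arm.state()["joint_pos"]);print(np.round(q,2))
q,T,n=move(q,[.611,-.345,.323],Rtool(43,-44));print(n,margin(T),np.round(q,2));_,Ts,N=chain(q);print([round(margin(T),2) for T in Ts],N)
E
```

```text
t: 32.77
ee_pos: [0.4212, -0.1693, 0.4464]
orientation: [[0.444, 0.829, -0.34], [0.67, -0.559, -0.489], [-0.596, -0.011, -0.803]]
contact_force: [-0.1, -0.9, -0.4]
opening: 1.003
N 10 row [[0.23, 0.87, 0.34], [0.13, -0.12, 0.17]] dp mm [ 189.8 -175.7 -123.4] turn [ 8.  -7.3 10.3] t 32.77 F [-0.1 -0.9 -0.4] open 1.003
[-1.22  0.16  1.29  1.5   0.42  1.91 -0.42]
10 0.1254050858544964 [-0.26  0.92  1.02  0.98  0.    1.79 -0.19]
[np.float64(0.09), np.float64(0.11), np.float64(0.19), np.float64(0.21), np.float64(0.27), np.float64(0.43), np.float64(0.71), np.float64(0.64)] 66
```

```bash
python3 -m crank '[[[0.23,0.87,0.34],[0.13,-0.12,0.17]],[[0.23,0.87,0.34],[0.13,-0.12,0.17]],[[0.23,0.87,0.34],[0.13,-0.12,0.17]],[[0.23,0.87,0.34],[0.13,-0.12,0.17]],[[0.23,0.87,0.34],[0.13,-0.12,0.17]],[[0.23,0.87,0.34],[0.13,-0.12,0.17]],[[0.23,0.87,0.34],[0.13,-0.12,0.17]],[[0.23,0.87,0.34],[0.13,-0.12,0.17]],[[0.23,0.87,0.34],[0.13,-0.12,0.17]],[[0.23,0.7,0.34],[0.13,-0.12,0.17]]]'
python3 - <<'E'
from h import *; from search import *
R=Rtool(91.5,72); g=tcp([.5035,-.089,.043],R)
q=np.array(arm.state()["joint_pos"]);print(np.round(q,2))
p=g-.14*R[:,2]+[0,0,.05]
plan(p,R,24)
q2,T,n=move(q,p,R);print(n,margin(T),[np.r_[fk(t)[0],fk(t)[3]].round(2).tolist() for t in T[::4]]);_,Ts,N=chain(q);print([round(margin(T),2) for T in Ts],N)
E
```

```text
t: 33.6
ee_pos: [0.6193, -0.3306, 0.3136]
orientation: [[0.508, 0.691, -0.514], [0.487, -0.723, -0.49], [-0.71, -0.001, -0.704]]
contact_force: [0.4, 0.3, -0.2]
opening: 1.003
[-0.31  0.91  1.04  0.96  0.02  1.83 -0.22]
N 24 row [[0.06, -0.13, 0.35], [0.09, 0.76, -0.38]] dp mm [-112.8  126.5 -183.2] turn [ 13.1 109.3 -55.2] t 33.6 F [ 0.4  0.3 -0.2] open 1.003
25 0.0819281190588641 [[0.61, -0.33, 0.31, 0.79, -0.17, 0.59], [0.59, -0.33, 0.27, 0.72, -0.24, 0.61], [0.57, -0.32, 0.24, 0.65, -0.33, 0.6], [0.56, -0.3, 0.2, 0.59, -0.42, 0.56], [0.54, -0.27, 0.18, 0.54, -0.49, 0.48], [0.53, -0.24, 0.16, 0.52, -0.54, 0.38], [0.52, -0.2, 0.14, 0.51, -0.56, 0.27]]
[np.float64(0.08), np.float64(0.1), np.float64(0.19), np.float64(0.2), np.float64(0.26), np.float64(0.43), np.float64(0.71), np.float64(0.64)] 66
```

```bash
python3 -m crank '[[[0.06,-0.13,0.35],[0.09,0.76,-0.38]],[[0.06,-0.13,0.35],[0.09,0.76,-0.38]],[[0.06,-0.13,0.35],[0.09,0.76,-0.38]],[[0.06,-0.13,0.35],[0.09,0.76,-0.38]],[[0.06,-0.13,0.35],[0.09,0.76,-0.38]],[[0.06,-0.13,0.35],[0.09,0.76,-0.38]],[[0.06,-0.13,0.35],[0.09,0.76,-0.38]],[[0.06,-0.13,0.35],[0.09,0.76,-0.38]],[[0.06,-0.13,0.35],[0.09,0.76,-0.38]],[[0.06,-0.13,0.35],[0.09,0.76,-0.38]],[[0.06,-0.13,0.35],[0.09,0.76,-0.38]],[[0.06,-0.13,0.35],[0.09,0.76,-0.38]]]'
python3 - <<'E'
from h import *; from search import *
R=Rtool(91.5,72); g=tcp([.5035,-.089,.043],R)
q=np.array(arm.state()["joint_pos"]);print(np.round(q,2))
p=g-.14*R[:,2]+[0,0,.05]
plan(p,R,12)
_,Ts,N=chain(q);print([round(margin(T),2) for T in Ts],N)
E
```

```text
t: 34.6
ee_pos: [0.5477, -0.3001, 0.1808]
orientation: [[0.423, 0.895, -0.14], [0.875, -0.363, 0.322], [0.237, -0.259, -0.936]]
contact_force: [0.8, 0.4, 0.4]
opening: 1.0
[ 0.1   0.62  0.71  1.34 -0.52  1.66  0.4 ]
N 12 row [[0.08, -0.12, 0.3], [0.08, 0.74, -0.39]] dp mm [-41.2  96.  -50.4] turn [  5.4  53.5 -28.2] t 34.6 F [0.8 0.4 0.4] open 1.0
[np.float64(0.07), np.float64(0.1), np.float64(0.19), np.float64(0.21), np.float64(0.27), np.float64(0.43), np.float64(0.71), np.float64(0.64)] 54
```

```bash
python3 -m crank '[[[0.08,-0.12,0.3],[0.08,0.74,-0.39]],[[0.08,-0.12,0.3],[0.08,0.74,-0.39]],[[0.08,-0.12,0.3],[0.08,0.74,-0.39]],[[0.08,-0.12,0.3],[0.08,0.74,-0.39]],[[0.08,-0.12,0.3],[0.08,0.74,-0.39]],[[0.08,-0.12,0.3],[0.08,0.74,-0.39]],[[0.08,-0.12,0.3],[0.08,0.74,-0.39]],[[0.08,-0.12,0.3],[0.08,0.74,-0.39]],[[0.08,-0.12,0.3],[0.08,0.74,-0.39]],[[0.08,-0.12,0.3],[0.08,0.74,-0.39]],[[0.08,-0.12,0.3],[0.08,0.74,-0.39]]]'
python3 - <<'E'
from h import *; from search import *
R=Rtool(91.5,72); g=tcp([.5035,-.089,.043],R)
q=np.array(arm.state()["joint_pos"]);print(np.round(q,2))
plan(g-.11*R[:,2],R,6)
E
```

```text
t: 35.52
ee_pos: [0.501, -0.2069, 0.1309]
orientation: [[0.037, 0.999, -0.022], [0.35, 0.007, 0.937], [0.936, -0.042, -0.35]]
contact_force: [-0.8, -0.8, -0.5]
opening: 0.997
[ 0.53  0.87  0.37  1.42 -0.93  2.    1.05]
N 6 row [[-0.25, 0.04, 0.27], [0.01, 0.07, -0.07]] dp mm [  4.7  31.4 -59.8] turn [ 0.2  2.5 -2.6] t 35.52 F [-0.8 -0.8 -0.5] open 0.997
```

```bash
python3 -m crank '[[[-0.25,0.04,0.27],[0.01,0.07,-0.07]],[[-0.25,0.04,0.27],[0.01,0.07,-0.07]],[[-0.25,0.04,0.27],[0.01,0.07,-0.07]],[[-0.25,0.04,0.27],[0.01,0.07,-0.07]],[[-0.25,0.04,0.27],[0.01,0.07,-0.07]],[[-0.2,0.04,0.2],[0.01,0.07,-0.07]],[[0,0,0],[0,0,0]]]'
python3 - <<'E'
from h import *
R=Rtool(91.5,72); g=tcp([.5035,-.089,.043],R)
plan(g-.05*R[:,2],R,4)
plan(g,R,8)
p,d=arm.snapshot("side");q,_=arm.snapshot("scene");cv2.imwrite("pics/s17.png",cv2.resize(np.hstack([p[120:300,250:470,::-1],q[120:300,130:350,::-1]]),None,fx=1.8,fy=1.8,interpolation=cv2.INTER_CUBIC))
for n in ("scene","side"):
    p,d=(p,d) if n=="side" else arm.snapshot(n); Wc=cloud(n,d)
    m=(np.abs(Wc[...,0]-.5035)<.05)&(np.abs(Wc[...,1]+.087)<.05)&(Wc[...,2]>.064)&(Wc[...,2]<.08)
    print(n,m.sum(),rect(Wc[m]))
E
```

```text
t: 36.1
ee_pos: [0.5046, -0.1714, 0.0651]
orientation: [[0.001, 0.999, -0.035], [0.306, 0.033, 0.951], [0.952, -0.011, -0.306]]
contact_force: [1.1, -0.1, -0.4]
opening: 0.997
N 4 row [[0.04, 0.01, 0.45], [-0.02, -0.01, -0.02]] dp mm [ -0.3  53.  -12.5] turn [-0.6 -0.2 -0.5] t 36.1 F [ 1.1 -0.1 -0.4] open 0.997
N 8 row [[0.02, 0.01, 0.43], [-0.01, -0.0, -0.01]] dp mm [ -1.6 100.5 -28. ] turn [-0.6 -0.2 -0.5] t 36.1 F [ 1.1 -0.1 -0.4] open 0.997
scene 304 (array([504.7, -87.1]), 59.8, 51.7, 0.2)
side 0 (array([0., 0.]), 0.0, 0.0, 0.0)
```

View pics/s17.png

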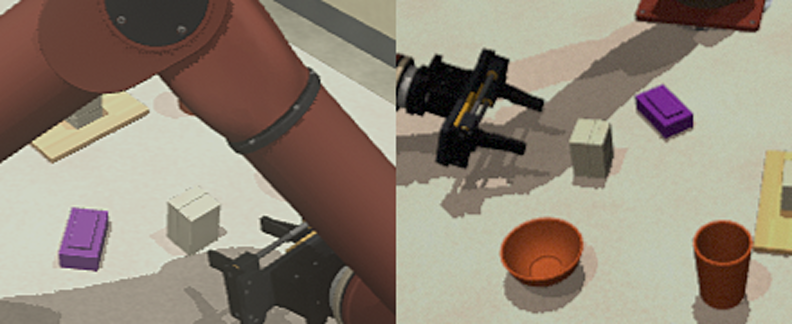

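The jaws are aligned with the short mould at crop (592, 150), with nothing else near. I advance.

```bash
python3 -m crank '[[[0.02,0.01,0.4],[-0.01,0,-0.01]],[[0.02,0.01,0.43],[-0.01,0,-0.01]],[[0.02,0.01,0.43],[-0.01,0,-0.01]],[[0.02,0.01,0.43],[-0.01,0,-0.01]],[[0.02,0.01,0.35],[-0.01,0,-0.01]]]' | grep -E "force|pos"
python3 - <<'E'
from h import *
R=Rtool(91.5,72); g=tcp([.504,-.089,.043],R)
plan(g,R,4)
E
```

```text
ee_pos: [0.5051, -0.1129, 0.0517]
contact_force: [0.4, 0.0, -0.2]
N 4 row [[-0.01, -0.0, 0.37], [0.01, 0.01, 0.0]] dp mm [ -1.6  41.9 -14.6] turn [0.1 0.3 0. ] t 36.67 F [ 0.4  0.  -0.2] open 0.999
```

```bash
python3 -m crank '[[[-0.01,0,0.36],[0.01,0.01,0]],[[-0.01,0,0.36],[0.01,0.01,0]],[[-0.01,0,0.3],[0.01,0.01,0]],[[-0.01,0,0.12],[0.01,0.01,0]],[[0,0,0],[0,0,0]]]' | grep -E "force|pos"
python3 - <<'E'
from h import *
R=Rtool(91.5,72); g=tcp([.504,-.089,.043],R)
plan(g,R,1)
E
```

```text
ee_pos: [0.504, -0.0734, 0.0396]
contact_force: [0.6, 0.6, -0.1]
N 1 row [[-0.05, -0.01, 0.11], [-0.05, -0.01, 0.02]] dp mm [-0.5  2.5 -2.5] turn [-0.3 -0.   0.1] t 37.08 F [ 0.6  0.6 -0.1] open 1.005
```

```bash
python3 -m crank '[[[-0.04,-0.01,0.13],[-0.05,-0.01,0.02]],[[0,0,0],[0,0,0]]]' | grep -E "force|pos"; python3 -m crank '[[[0,0,0],[0,0,0]],[[0,0,0],[0,0,0]],[[0,0,0],[0,0,0]],[[0,0,0],[0,0,0]],[[0,0,0],[0,0,0]],[[0,0,0],[0,0,0]]]' 255 30
python3 - <<'E'
from h import *
log()
E
python3 -m crank '[[[0.2,0,-0.06],[0,0,0]],[[0.4,0,-0.12],[0,0,0]],[[0.6,0,-0.18],[0,0,0]],[[0.8,0,-0.25],[0,0,0]],[[0.9,0,-0.28],[0,0,0]],[[0.9,0,-0.28],[0,0,0]]]'
python3 - <<'E'
from h import *; from search import *
s=log(); q=np.array(s["joint_pos"]);print(np.round(q,2))
p,d=arm.snapshot("side");a,_=arm.snapshot("scene");cv2.imwrite("pics/s18.png",cv2.resize(np.hstack([p[80:260,230:450,::-1],a[100:280,130:350,::-1]]),None,fx=1.8,fy=1.8,interpolation=cv2.INTER_CUBIC))
R=Rtool(92.5,30);P=tcp([.52,.08,.22],R); plan(P,R,12)
q,T,n=move(q,P,R);print(margin(T));R=Rtool(92.7,-18);q,T,n=move(q,tcp([.534,.254,.2],R),R);print(margin(T))
E
```

```text
ee_pos: [0.5037, -0.0701, 0.0369]
contact_force: [-1.1, 0.3, -0.4]
t: 37.75
ee_pos: [0.5039, -0.0725, 0.0367]
orientation: [[-0.007, 1.0, -0.021], [0.312, 0.022, 0.95], [0.95, 0.0, -0.312]]
contact_force: [0.2, 0.5, -0.5]
opening: 0.629
t: 38.25
ee_pos: [0.5015, -0.0695, 0.157]
orientation: [[0.004, 1.0, -0.024], [0.311, 0.022, 0.95], [0.95, -0.011, -0.311]]
contact_force: [0.6, -0.4, -3.1]
opening: 0.619
[ 0.39  0.7   0.31  1.68 -0.99  1.87  1.04]
N 12 row [[0.37, 0.06, 0.28], [0.01, -0.58, -0.01]] dp mm [ 16.5 160.   43.3] turn [  0.9 -41.7  -1. ] t 38.35 F [ 0.9 -0.  -2. ] open 0.621
0.27828801497008593
0.4336457590341579
```

View pics/s18.png

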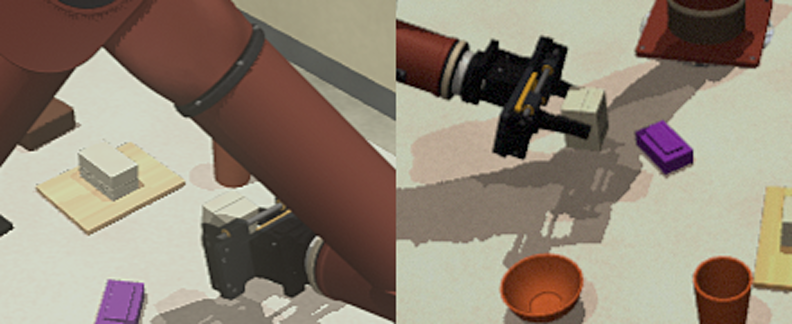

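```bash
python3 -m crank '[[[0.25,0.04,0.2],[0.01,-0.45,-0.01]],[[0.37,0.06,0.28],[0.01,-0.58,-0.01]],[[0.37,0.06,0.28],[0.01,-0.58,-0.01]],[[0.37,0.06,0.28],[0.01,-0.58,-0.01]],[[0.37,0.06,0.28],[0.01,-0.58,-0.01]],[[0.37,0.06,0.28],[0.01,-0.58,-0.01]],[[0.37,0.06,0.28],[0.01,-0.58,-0.01]],[[0.37,0.06,0.28],[0.01,-0.58,-0.01]],[[0.37,0.06,0.28],[0.01,-0.58,-0.01]],[[0.37,0.06,0.28],[0.01,-0.58,-0.01]],[[0.37,0.06,0.28],[0.01,-0.58,-0.01]],[[0.37,0.06,0.28],[0.01,-0.58,-0.01]]]'
python3 - <<'E'
from h import *
R=Rtool(92.6,-18.2); plan(tcp([.534,.2576,.2],R),R,12)
E
```

```text
t: 39.35
ee_pos: [0.5167, 0.0835, 0.2016]
orientation: [[-0.021, 1.0, -0.015], [0.875, 0.025, 0.483], [0.483, -0.003, -0.876]]
contact_force: [0.1, 0.2, -2.5]
opening: 0.618
N 12 row [[0.47, 0.06, 0.12], [-0.0, -0.65, -0.02]] dp mm [ 17.5 168.2 -19.7] turn [ -0.1 -47.1  -1.2] t 39.35 F [ 0.1  0.2 -2.5] open 0.618
```

```bash
python3 -m crank '[[[0.4,0.06,0.1],[0,-0.55,-0.02]],[[0.47,0.06,0.12],[0,-0.65,-0.02]],[[0.47,0.06,0.12],[0,-0.65,-0.02]],[[0.47,0.06,0.12],[0,-0.65,-0.02]],[[0.47,0.06,0.12],[0,-0.65,-0.02]],[[0.47,0.06,0.12],[0,-0.65,-0.02]],[[0.47,0.06,0.12],[0,-0.65,-0.02]],[[0.47,0.06,0.12],[0,-0.65,-0.02]],[[0.47,0.06,0.12],[0,-0.65,-0.02]],[[0.47,0.06,0.12],[0,-0.65,-0.02]],[[0.47,0.06,0.12],[0,-0.65,-0.02]],[[0.35,0.04,0.1],[0,-0.5,-0.02]]]'
python3 - <<'E'
from h import *
R=Rtool(92.6,-18.2); plan(tcp([.534,.2576,.12],R),R,6)
E
```

```text
t: 40.35
ee_pos: [0.5264, 0.2541, 0.1859]
orientation: [[-0.042, 0.999, 0.024], [0.947, 0.047, -0.316], [-0.317, 0.01, -0.948]]
contact_force: [-0.6, 0.1, -2.9]
opening: 0.618
N 6 row [[0.13, 0.04, 0.45], [0.02, 0.01, -0.0]] dp mm [  7.9  -2.4 -83.9] turn [ 0.6  0.3 -0.1] t 40.35 F [-0.6  0.1 -2.9] open 0.618
```

```bash
python3 -m crank '[[[0.1,0.04,0.4],[0.02,0.01,0]],[[0.13,0.04,0.43],[0.02,0.01,0]],[[0.13,0.04,0.43],[0.02,0.01,0]],[[0.13,0.04,0.43],[0.02,0.01,0]],[[0.13,0.04,0.4],[0.02,0.01,0]],[[0.1,0.04,0.25],[0.02,0.01,0]],[[0,0,0],[0,0,0]],[[0,0,0],[0,0,0]]]'
python3 - <<'E'
from h import *
R=Rtool(92.6,-18.2); plan(tcp([.534,.2576,.0946],R),R,3)
for n in ("side","scene"):
    p,d=arm.snapshot(n); Wc=cloud(n,d); cv2.imwrite(f"pics/{n}19.png",cv2.resize(p[70:270,200:460,::-1],None,fx=3,fy=3,interpolation=cv2.INTER_CUBIC))
    ok=(np.abs(Wc[...,0]-.534)<.06)&(np.abs(Wc[...,1]-.25)<.075)&(p.min(-1)>75)
    for lo,hi in ((.055,.072),(.125,.165)):
        m=ok&(Wc[...,2]>lo)&(Wc[...,2]<hi)
        if m.sum()>20: print(n,lo,m.sum(),rect(Wc[m]),np.percentile(Wc[m],[2,50,98],axis=0).round(4).tolist())
E
```

```text
t: 41.02
ee_pos: [0.5301, 0.2523, 0.1017]
orientation: [[-0.046, 0.999, 0.003], [0.948, 0.045, -0.315], [-0.315, -0.012, -0.949]]
contact_force: [-0.5, -0.1, -1.9]
opening: 0.618
N 3 row [[0.08, 0.05, 0.27], [-0.04, 0.01, 0.01]] dp mm [  4.1  -0.6 -25.1] turn [-0.7  0.1  0.2] t 41.02 F [-0.5 -0.1 -1.9] open 0.618
side 0.055 237 (array([534.3, 250.7]), 95.8, 54.7, -85.7) [[0.5078, 0.2048, 0.0563], [0.5251, 0.2333, 0.0607], [0.5601, 0.2934, 0.0645]]
side 0.125 284 (array([536.8, 255.1]), 90.1, 81.3, -73.4) [[0.5063, 0.2129, 0.1263], [0.532, 0.2436, 0.1385], [0.5625, 0.2845, 0.1445]]
scene 0.055 298 (array([539.6, 249. ]), 91.9, 52.4, 88.9) [[0.5163, 0.2053, 0.059], [0.5473, 0.2435, 0.0641], [0.5631, 0.2937, 0.0678]]
scene 0.125 174 (array([532.6, 228.6]), 55.7, 29.3, 4.0) [[0.5074, 0.2149, 0.1367], [0.5381, 0.2272, 0.1421], [0.5597, 0.2423, 0.1457]]
```

View pics/side19.png

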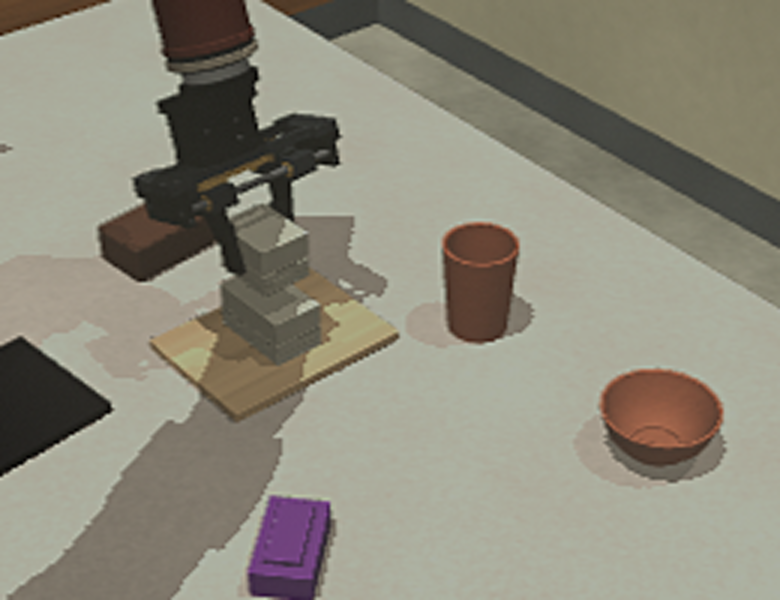

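View pics/scene19.png

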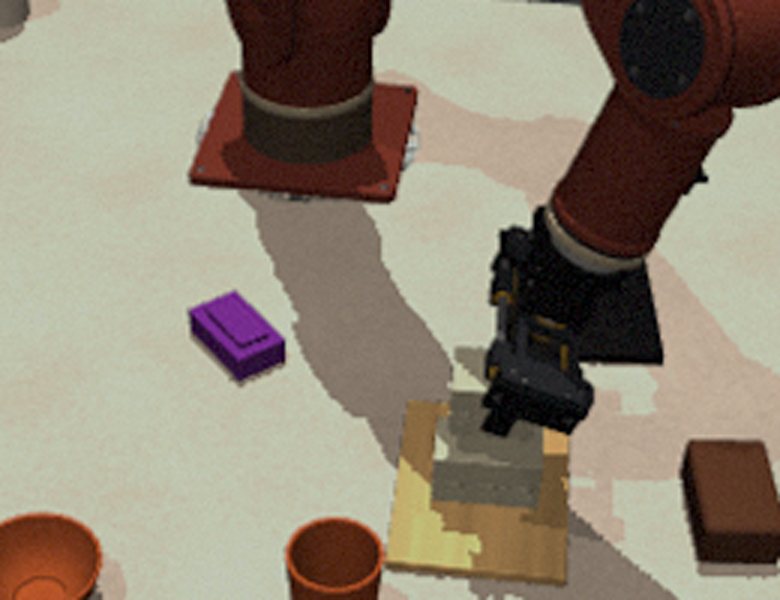

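```bash
python3 -m crank '[[[0.08,0.05,0.25],[-0.04,0.01,0.01]],[[0.08,0.05,0.23],[-0.04,0.01,0.01]],[[0.06,0.05,0.16],[-0.04,0.01,0.01]],[[0,0,0],[0,0,0]],[[0,0,0],[0,0,0]]]'
python3 - <<'E'
from h import *
R=Rtool(92.6,-18.2); plan(tcp([.534,.2576,.0926],R),R,1)
E
```

```text
t: 41.53
ee_pos: [0.5363, 0.2543, 0.0822]
orientation: [[-0.042, 0.999, 0.021], [0.95, 0.046, -0.307], [-0.308, 0.007, -0.951]]
contact_force: [0.3, -0.4, -2.1]
opening: 0.619
N 1 row [[-0.0, -0.07, 0.27], [0.07, -0.04, -0.01]] dp mm [-2.  -2.6 -7.6] turn [ 0.4 -0.3 -0.1] t 41.53 F [ 0.3 -0.4 -2.1] open 0.619
```

```bash
python3 -m crank '[[[-0.02,-0.08,0.16],[0.07,-0.04,-0.01]],[[0,0,0],[0,0,0]],[[0,0,0],[0,0,0]]]' | grep -E "pos|force"
python3 - <<'E'
from h import *
R=Rtool(92.6,-18.2); plan(tcp([.534,.2576,.0906],R),R,1)
p,d=arm.snapshot("side"); Wc=cloud("side",d); cv2.imwrite("pics/s20.png",cv2.resize(p[110:210,240:340,::-1],None,fx=6,fy=6,interpolation=cv2.INTER_CUBIC))
E
```

```text
ee_pos: [0.5336, 0.2522, 0.0775]
contact_force: [0.3, -0.0, -2.4]
N 1 row [[0.03, 0.02, 0.16], [-0.01, 0.0, 0.0]] dp mm [ 0.6 -0.6 -4.9] turn [-0.1  0.   0. ] t 41.78 F [ 0.3 -0.  -2.4] open 0.618
```

View pics/s20.png

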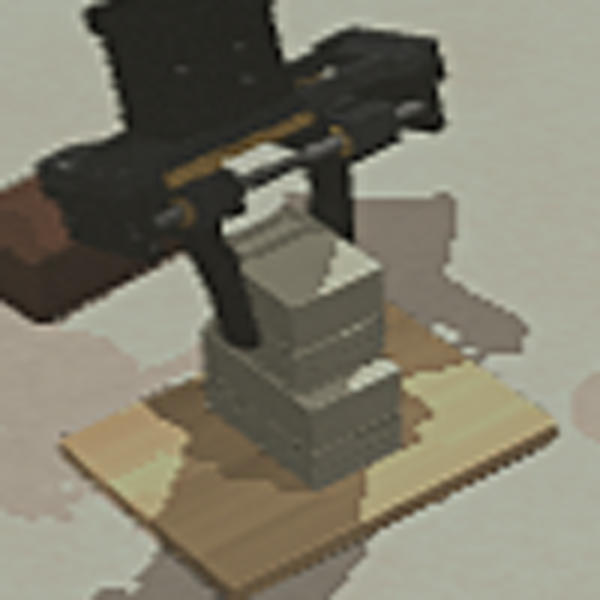

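Long sides and ends line up in the crop (short above long around (330, 380)). I lower to contact.

```bash
python3 -m crank '[[[0.03,0.01,0.09],[0,0,0]],[[0,0,0],[0,0,0]]]'| grep -E "pos|force"; python3 -m crank '[[[0.02,0.01,0.06],[0,0,0]],[[0,0,0],[0,0,0]]]' | grep -E "pos|force"
```

```text
ee_pos: [0.534, 0.2523, 0.0745]
contact_force: [-0.1, -0.5, -2.8]
ee_pos: [0.5346, 0.2527, 0.0737]
contact_force: [0.8, 0.8, -1.9]
```

```bash
python3 -m crank '[[[0.02,-0.01,0.05],[0,0,0]],[[0.01,0,0.03],[0,0,0]]]'| grep -E "pos|force"
```

```text
ee_pos: [0.5348, 0.2528, 0.0734]
contact_force: [-3.5, -0.2, 6.5]
```

```bash
python3 -m crank '[[[0.01,0,0.03],[0,0,0]],[[0.01,0,0.03],[0,0,0]]]'| grep -E "pos|force"; python3 -m crank '[[[0,0,0],[0,0,0]],[[0,0,0],[0,0,0]]]'| grep -E "pos|force"; python3 -m crank '[[[0,0,0],[0,0,0]],[[0,0,0],[0,0,0]],[[0,0,0],[0,0,0]],[[0,0,0],[0,0,0]],[[0,0,0],[0,0,0]],[[0,0,0],[0,0,0]],[[0,0,0],[0,0,0]]]' 0
python3 -m crank '[[[0,0,-0.2],[0,0,0]],[[0,0,-0.4],[0,0,0]],[[0,0,-0.6],[0,0,0]],[[0,0,-0.8],[0,0,0]],[[0,0,-0.8],[0,0,0]],[[0,0,-0.8],[0,0,0]],[[0,0,-0.6],[0,0,0]],[[0,0,0],[0,0,0]]]'
python3 - <<'E'
from h import *
log()
for n in ("side","scene"):
    p,d=arm.snapshot(n); Wc=cloud(n,d); cv2.imwrite(f"pics/{n}21.png",cv2.resize(p[70:270,200:460,::-1],None,fx=3,fy=3,interpolation=cv2.INTER_CUBIC))
    ok=(np.abs(Wc[...,0]-.534)<.06)&(np.abs(Wc[...,1]-.25)<.06)
    for lo,hi in ((.055,.075),(.106,.125)):
        m=ok&(Wc[...,2]>lo)&(Wc[...,2]<hi)
        print(n,lo,m.sum(),rect(Wc[m]),np.percentile(Wc[m],[2,50,98],axis=0).round(4).tolist())
    for th in ("bowl","beaker","kiln_brick"):
        r=arm.regions_of(n,th)
        if r:
            P=Wc[r[0]["mask"]&(d>0)];zt=np.percentile(P[:,2],97); print(th,round(r[0]["conf"],2),rect(P[P[:,2]>zt-.006]))
E
```

```text
ee_pos: [0.5348, 0.2528, 0.0735]
contact_force: [-3.5, -1.2, 7.8]
ee_pos: [0.5349, 0.253, 0.0737]
contact_force: [-0.2, 0.6, -3.1]
t: 43.25
ee_pos: [0.5357, 0.253, 0.0738]
orientation: [[-0.041, 0.999, 0.017], [0.949, 0.045, -0.311], [-0.312, 0.003, -0.95]]
contact_force: [0.3, 0.3, -0.2]
opening: 0.983
t: 43.92
ee_pos: [0.5324, 0.2952, 0.2044]
orientation: [[-0.042, 0.999, 0.016], [0.949, 0.045, -0.311], [-0.311, 0.003, -0.95]]
contact_force: [0.5, 0.3, 0.4]
opening: 0.997
side 0.055 209 (array([516.4, 238.9]), 102.0, 51.0, -53.6) [[0.5053, 0.204, 0.0556], [0.5179, 0.2181, 0.0623], [0.5597, 0.2884, 0.0738]]
side 0.106 289 (array([534.9, 250.5]), 75.2, 55.2, -87.1) [[0.5074, 0.2148, 0.1069], [0.5329, 0.2486, 0.1106], [0.5608, 0.2843, 0.1143]]
beaker 0.62 (array([712.9, 146.9]), 77.3, 72.5, 50.4)
kiln_brick 0.91 (array([529.8, 458.3]), 106.6, 70.6, 9.1)
scene 0.055 284 (array([536.6, 249.2]), 91.4, 57.9, -86.2) [[0.511, 0.2046, 0.0557], [0.5589, 0.2507, 0.064], [0.5647, 0.2951, 0.0741]]
scene 0.106 469 (array([537.8, 249.9]), 71.3, 58.3, -85.6) [[0.5108, 0.2164, 0.1072], [0.5405, 0.2497, 0.1139], [0.5649, 0.2826, 0.1179]]
bowl 0.61 (array([717.5, -95.4]), 110.4, 106.0, 20.6)
beaker 0.84 (array([714.7, 145.8]), 73.3, 72.7, 67.1)
kiln_brick 0.83 (array([532.8, 459. ]), 113.0, 69.6, 8.8)
```

View pics/side21.png

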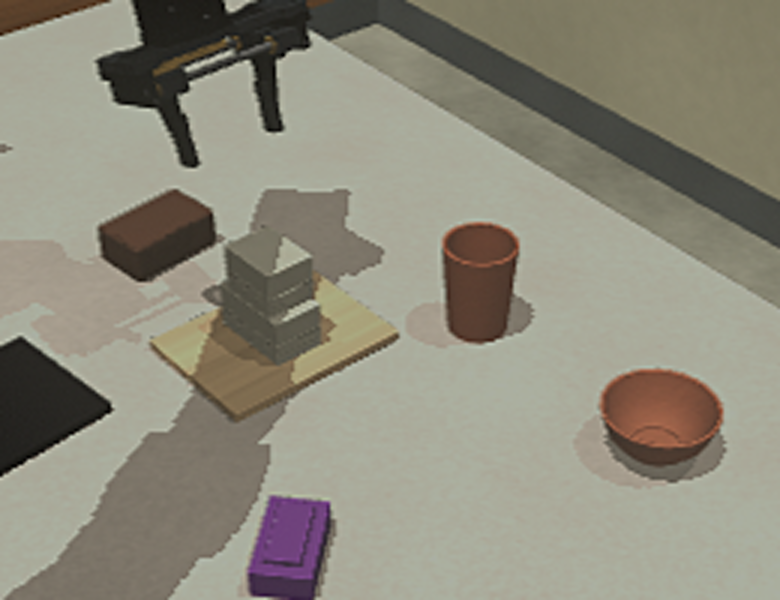

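View pics/scene21.png

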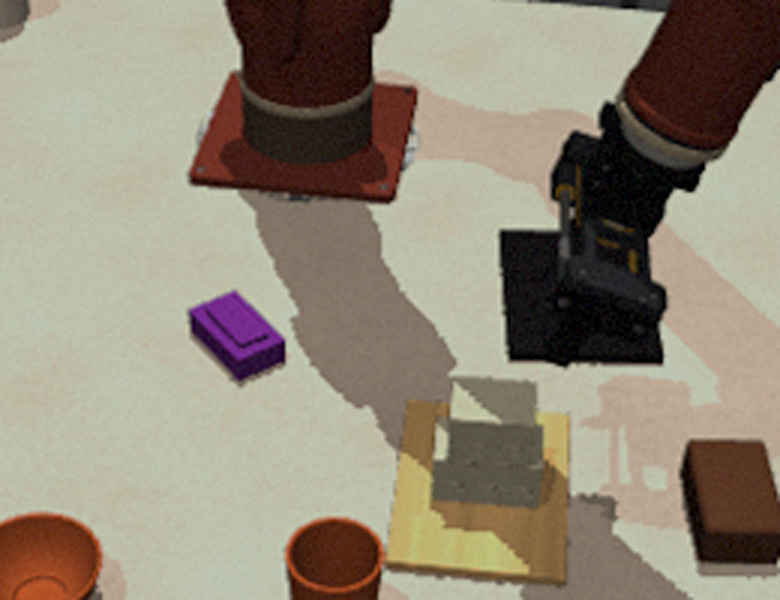

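The stack is centred to about 1 mm and bystanders are unmoved. Handing in.

Run:
```python
from h import *
print(arm.hand_in()); s=arm.state(); print(s["t"],np.round(s["contact_force"],1))
```

```text
the job is handed in; nothing more can be done
None
the job is handed in; nothing more can be done
```

I turned both moulds upside down and stacked them on the plywood board. One joint may have slightly passed its range on the way. I handed the job in after about 44 s, within the 72 s limit. Each mould was gripped across the seam, stood on its end, regripped from the other side, turned over and placed lid down, the long one first and the short one on top.

**Last checks:**
- **Long mould:** about 3 mm from the board's centre.
- **Short mould:** centred on the long one to about 1–2 mm, with the long sides parallel to about 1°. The top of the stack is at about 111–114 mm, against 112 mm expected.
- **Lids:** the seams look closed in both final views.
- **Bystanders:** the beaker and brick show no movement beyond measurement noise in both cameras. The bowl was confirmed by numbers in the scene camera only, because the side camera's network did not report it, though it looks unmoved in that picture.
- **Robot:** the gripper was open and clear of everything.

**What went wrong:** While I swung the empty gripper over to regrip the short mould, joint 2 ran to its stop. It read -0.382 against a stated limit of -0.38, and joint 3 read 1.385 against 1.39. The wrist force briefly read about 50 N with nothing touched in either view, below the 120 N limit. The joint 2 reading is 0.002 rad past its stated range, so it could count as passing the limit. I then chose a path that took the arm away from the stops, and there were no further incidents.

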